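Sweep the loose bottle caps into the collecting bay

ROBOT

A 6-joint arm with a two-finger parallel gripper is mounted at the origin on the work surface. World frame = base frame: x ahead of the robot, y to its left, z up, the work surface at z = 0. Lengths are in m, angles in rad, forces in N, time in s.
With the tool pointing down it reaches from about 0.35 to 0.85 m from the base axis. Payload 8.1 kg.
Tool frame: the origin (TCP) lies at the very end of the fingers, on their centre line; the grasp point (between the pads) lies 19 mm behind it; z points along the fingers, y is the direction in which the jaws open and shut (so a half turn about z gives the same grasp; the last joint's range is limited). The gripper opens to 93 mm and grips with 3 to 60 N. Pads are 15 mm wide; open, the fingers measure 128 mm over their backs; the gripper's body (75 mm by 188 mm) begins 65 mm behind the grasp point.
Start: joints at [1.244, 0.13, 1.488, -0, 1.523, -0.085], TCP at [0.144, 0.583, 0.18] pointing down, gripper open.
Joint ranges: [-2.96, 2.96], [-0.89, 2.26], [0.02, 2.5], [-1.34, 4.48], [0, 2.73], [-2.66, 2.66]. Speed limits (rad/s): [2.39, 2.39, 2.79, 3.14, 3.14, 3.14].

INTERFACE

Orientations are given as a unit quaternion [w, x, y, z].
In Python, from rig import state, read_camera, sign_off gives the robot as it stands.
- The arm moves only by the tool servo_tool, never from a script. Its argument "series" is a list of rows, each an object with "dp": the shift along the tool's x, y, z in m, a list of three; "delta_rot": the turn, a rotation vector about the tool's x, y, z in degrees, a list of three. A call has 1 to 5 rows; each row is the pose to reach, as a shift and turn from the pose commanded when the call began, along the tool's axes at that moment; what a row does not reach only later rows make up. A row lasts 1/12 s, in which the tool goes at most 41.7 mm and 7.16 degrees, less where a joint would pass 70% of its speed; a pose out of reach is approached as far as the arm can. A call with a gripper value outside its range is refused whole. "claw" is the opening, from -1 (shut) to 1 (fully open), set as the call begins (left out, the last holds). The fingers move at their own pace and stop on an object; "grip_force" is the grip in N (left out, the last holds). Time passes only in rows, so rows that repeat a pose let the fingers close. It gives the time, the measured TCP pose, the force and the opening at its end, in the units of the state.
- state(): the state, without advancing time (a new reading comes with each control period).
- read_camera(name): name is "scene" or "top" or "wrist"; returns a dict with "color" (400x640x3 uint8, red, green, blue), "K" (3x3 intrinsics, pixels), "R" (3x3) and "t" (3): a world point X has camera coordinates R X + t. Camera axes: x right, y down, z forward; pixel columns grow to the right and rows downward; lengths in m; the calibration is good to about 2 mm. The wrist camera is an equidistant fisheye: a pixel r from the principal point sees the ray r / f radians off the axis. A picture is of the moment at which its call begins. There is no depth.
- sign_off(): hands the job in, once; it reports no verdict.
The state is a dict: "clock": time; "q": joint angles; "dq": joint speeds; "tau": joint torques, N m; "tcp_pos": TCP position; "tcp_rot": TCP orientation; "wrist_force": force on the tool from outside, world axes, zero at the start; "torque": the same for the moment, N m; "finger_gap": finger opening in m.
Only numpy, scipy, OpenCV 4.12 (cv2) and the standard library are available. Lean on these libraries where they do the work, as an engineer would, in place of code of your own. Each camera call takes 0.05 s, during which the arm holds its last target.

TASK

Clear the lab bench for the wash-up: sweep the three loose blue screw caps across the bench and through the open side of the steel bay with the green floor, until every one lies flat and wholly inside it. Slide them only, never pick them up or tip them over, and leave the loose red cap and everything else on the bench where it stands.

Things in the scene. Friction and masses are not known exactly. Their poses are not given: they have to be found in the camera images.
- cap_a: loose blue plastic screw cap lying flat on the bench, closed side up, a plain disc 45 mm in diameter and 25 mm high, about 20 g, slides freely. Origin: centre of its underside; own z is up
- cap_b: loose blue plastic screw cap lying flat on the bench, closed side up, a plain disc 45 mm in diameter and 25 mm high, about 20 g, slides freely. Origin: centre of its underside; own z is up
- cap_c: loose blue plastic screw cap lying flat on the bench, closed side up, a plain disc 45 mm in diameter and 25 mm high, about 20 g, slides freely. Origin: centre of its underside; own z is up
- bay: three-sided steel bay fixed to the bench at the left, green floor level with the bench, no sill. Walls 35 mm high, 5 mm thick at own -x, +x and +y; open at own -y, which looks roughly to world -y (yaw within 0.25 rad). Inside: own x -90 to +90 mm, own y -65 mm (front edge, ends of the side walls) to +65 mm (back wall). Origin: centre of the inside, at bench height
- red_cap: loose red screw cap, same size as the blue ones (45 mm diameter, 25 mm high); must stay where it is. Origin: centre of its underside
- rack: red tube rack, a solid block with dark holes on top, 50 (own x) x 130 (own y) x 35 mm high, beyond the caps. Origin: centre of its underside
- dish: round clear Petri dish with an amber filling, 59 mm diameter, 14 mm high, on the robot's side of the caps. Origin: centre of its underside
- vial: small amber glass vial with white lid, 27 mm diameter, 55 mm high. Origin: centre of its underside
- tip_box: blue pipette-tip box with clear lid, 82 (own x) x 122 (own y) x 55 mm high, at the right. Origin: centre of its underside
- beaker: glass beaker, 60 mm diameter, 60 mm high, at the right. Origin: centre of its underside
- bottle: small clear glass bottle with blue lid (closed, it is not one of the loose caps), 40 mm diameter, 62 mm high, at the back. Origin: centre of its underside

How it is judged:
At the end, for the whole second after the job is handed in: All three blue caps lie flat on the floor of the bay and at rest, each wholly past the open front edge (centre at least 20 mm inside it), and every other loose thing is within 15 mm of where it started (y of cap_a in the frame of bay between -0.045 and 0.065 m and x of cap_a in the frame of bay between -0.09 and 0.09 m and height (world z) of each of cap_a, cap_b, cap_c below 0.005 m and angle between each of cap_a, cap_b, cap_c's own z axis and vertical below 0.15 rad and linear speed of each of cap_a, cap_b, cap_c below 0.01 m/s and y of cap_b in the frame of bay between -0.045 and 0.065 m and x of cap_b in the frame of bay between -0.09 and 0.09 m and y of cap_c in the frame of bay between -0.045 and 0.065 m and x of cap_c in the frame of bay between -0.09 and 0.09 m and distance of each of red_cap, rack, dish, vial, tip_box, beaker, bottle from where it was at the start of the episode below 0.015 m); the robot touches nothing.
It fails at once if a blue cap is lifted or tipped: its underside's centre more than 10 mm off the bench (height (world z) of any of cap_a, cap_b, cap_c above 0.01 m).
It fails at once if any other loose thing (red cap, rack, dish, vial, tip box, beaker, bottle) is displaced by more than 15 mm or tipped by more than 0.25 rad (distance of any of red_cap, rack, dish, vial, tip_box, beaker, bottle from where it was at the start of the episode above 0.015 m or angle between any of red_cap, rack, dish, vial, tip_box, beaker, bottle's own z axis and vertical above 0.25 rad).
It also fails if it takes over 72 s, if anything falls off the work surface, if the arm or the gripper's body presses on something with over 40 N, if the wrist force passes 120 N, or if a joint passes its speed limit or range.

## Working session

There is one attempt and no reset: what is moved stays moved. The work goes in short steps, Python scripts to look and compute and a tool call to move; the robot and the scene stay as the last step left them, time stands still between calls to the robot, and variables do not carry over. Pictures are saved under pics/ and viewed, and the job is handed in when it is done.

Besides the shell and the picture viewer there is one more tool, called after "Emit:" as name([rows], argument=value, ...), one row to a line, values as JSON. servo_tool: Moves the arm, as the interface text tells. Its arguments: {"type":"object","properties":{"series":{"type":"array","items":{"type":"object","properties":{"dp":{"type":"array","items":{"type":"number"}},"delta_rot":{"type":"array","items":{"type":"number"}}}}},"claw":{"type":"number"},"grip_force":{"type":"number"}},"required":["series"]}

```bash
mkdir -p pics; ls
python3 - <<'E'
from rig import state, read_camera
import cv2,numpy as np
s=state(); print(s)
for n in ["top","scene"]:
    c=read_camera(n); cv2.imwrite(f"pics/{n}0.png",c["color"][:,:,::-1]); np.savez(f"{n}0.npz",**c)
    print(n,c["K"],c["R"],c["t"])
E
```

```text
pics
{'clock': 0.0, 'q': array([ 1.24362605e+00,  1.31179323e-01,  1.48923524e+00, -3.76710455e-05,
        1.52298723e+00, -8.53881335e-02]), 'dq': array([-0.00088701,  0.00065394, -0.00140148, -0.00073906, -0.00131352,
        0.00178313]), 'tau': array([ 1.18017197e-03, -5.59872508e+01, -4.91747725e+01,  7.68468459e-02,
        3.58113565e-02, -9.21874357e-05]), 'tcp_pos': array([0.14344644, 0.581961  , 0.17860084]), 'tcp_rot': array([-1.66859543e-04,  1.20595863e-01,  9.92701274e-01, -8.89248043e-04]), 'wrist_force': array([-0.40279679, -0.42223614,  0.25963643]), 'torque': array([0.01749852, 0.01522064, 0.01289232]), 'finger_gap': 0.09304257651664809}
top [[458.9104699    0.         314.88211696]
 [  0.         458.9104699  203.92832258]
 [  0.           0.           1.        ]] [[-0.02277314 -0.99970708 -0.0081935 ]
 [-0.99542433  0.02343481 -0.09263486]
 [ 0.09279974  0.00604642 -0.99566643]] [-0.08783269  0.58556294  1.01505293]
scene [[424.10594848   0.         320.24635407]
 [  0.         424.10594848 212.83608878]
 [  0.           0.           1.        ]] [[-0.62580709  0.779976    0.0017088 ]
 [ 0.48636054  0.3919381  -0.78092122]
 [-0.60976955 -0.48787494 -0.6246272 ]] [ 0.45533471 -0.21621107  1.31196938]
```

View pics/top0.png

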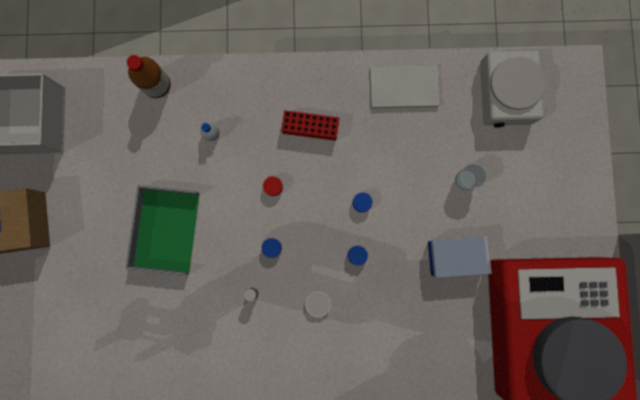

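View pics/scene0.png

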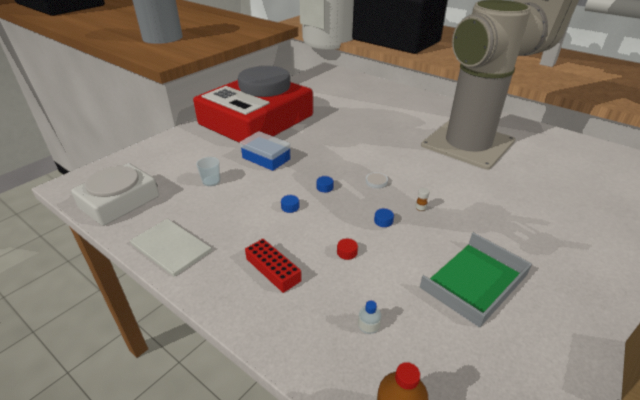

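The top view shows blue caps at px (362,203), (271,248) and (358,256), and the red cap at (273,186). The dish is at (318,305), the vial at (250,296) and the bay at about (165,230). Next I'll turn these into positions.

```bash
cat > h.py <<'E'
import numpy as np,cv2
from rig import state, read_camera
def pix(c,X):
    p=c["K"]@(c["R"]@np.asarray(X,float)+c["t"]); return p[:2]/p[2]
def unproj(c,uv,z):
    d=c["R"].T@np.linalg.solve(c["K"],[uv[0],uv[1],1.]); o=-c["R"].T@c["t"]
    return o+d*(z-o[2])/d[2]
def blobs(img,lo,hi,amin=60):
    h=cv2.cvtColor(img,cv2.COLOR_RGB2HSV); m=cv2.inRange(h,np.array(lo),np.array(hi))
    n,l,s,ce=cv2.connectedComponentsWithStats(m)
    return [(ce[i],s[i]) for i in range(1,n) if s[i,4]>=amin],m
def caps(c,img=None):
    # blue caps: top+some side -> use fitted z mid
    img=c["color"]
    return [(b[0],b[1][4],unproj(c,b[0],0.02)[:2]) for b in blobs(img,(108,150,60),(125,255,255))[0]]
E
python3 - <<'E'
from h import *
for n in ["top","scene"]:
    c=dict(np.load(f"{n}0.npz")); print(n,"tcp px",pix(c,[.143,.582,.179]), "cam",-c["R"].T@c["t"])
    for k,lo,hi in [("blue",(108,150,60),(125,255,255)),("red",(0,150,60),(8,255,255)),("red2",(172,150,60),(180,255,255)),("green",(50,100,40),(75,255,255))]:
        for b,s in blobs(c["color"],lo,hi)[0]:
            print(k,b.round(1),s,unproj(c,b,0.0 if k=="green" else .02)[:2].round(4))
c=dict(np.load("top0.npz"))
im=c["color"][120:340,110:510]; cv2.imwrite("pics/crop.png",cv2.resize(im,None,fx=2,fy=2,interpolation=cv2.INTER_CUBIC)[:,:,::-1])
c=dict(np.load("scene0.npz"))
im=c["color"][120:360,180:560]; cv2.imwrite("pics/crops.png",cv2.resize(im,None,fx=2,fy=2,interpolation=cv2.INTER_CUBIC)[:,:,::-1])
E
```

```text
top tcp px [-47.67176    440.62278438] cam [ 0.48668672 -0.10766696  1.06417802]
blue [362. 202.] [353 193  19  19 269] [ 0.5858 -0.2091]
blue [271.2 247.5] [262 239  19  18 267] [0.4872 0.    ]
blue [357.2 255.2] [348 246  19  19 270] [ 0.4654 -0.1943]
red [134.1  62. ] [127  55  16  16 174] [0.9305 0.3178]
red [309.9 124.8] [282 111  57  29 921] [ 0.7688 -0.094 ]
red [272.3 185.8] [263 177  19  19 277] [ 0.6282 -0.0046]
red [556.  325.6] [ 492  258  145  142 6184] [ 0.3002 -0.6305]
green [166.  230.3] [ 134  190   65   82 4271] [0.5325 0.246 ]
scene tcp px [739.78668261 182.99163343] cam [1.19010721 0.36966819 0.64986987]
blue [265.9 159.1] [242 149  48  21 432] [ 0.4818 -0.3939]
blue [324.4 184. ] [317 177  16  15 210] [ 0.4748 -0.1889]
blue [289.7 203.4] [281 196  18  16 236] [ 0.5934 -0.2035]
blue [383.5 217.5] [375 209  18  18 270] [0.4957 0.0043]
blue [370.5 306.7] [366 301  10  12 102] [0.7348 0.1257]
red [233.7  84.9] [226  81  14   9  68] [ 0.1729 -0.8685]
red [256.7 114. ] [ 193   83  120   59 3574] [ 0.2952 -0.6201]
red [273.2 265.7] [ 245  239   56   53 1352] [ 0.7716 -0.0887]
red [346.8 248.6] [337 239  21  20 343] [ 0.6354 -0.0009]
red [407.2 375.8] [395 363  25  27 534] [0.8146 0.2488]
green [475.  277.3] [ 431  245   88   67 3069] [0.5215 0.244 ]
```

View pics/crop.png

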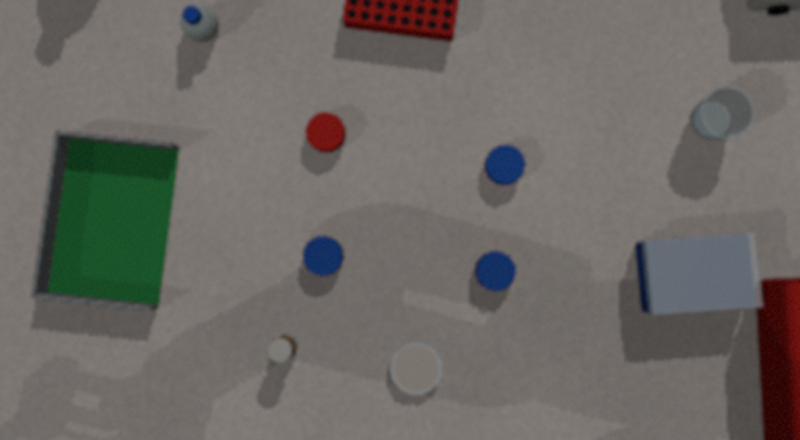

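Run:
```python
from h import *
for n in ["top","scene"]:
    c=dict(np.load(f"{n}0.npz"))
    m=blobs(c["color"],(45,80,20),(80,255,255))[1]
    ct=max(cv2.findContours(m,0,cv2.CHAIN_APPROX_NONE)[0],key=cv2.contourArea)[:,0]
    P=np.array([unproj(c,p,0)[:2] for p in ct]).astype(np.float32)
    r=cv2.minAreaRect(P); print(n,r); print(cv2.boxPoints(r).round(4))
    ap=cv2.approxPolyDP(ct,4,True)[:,0]; print([(tuple(p),unproj(c,p,0)[:2].round(3)) for p in ap])
c=dict(np.load("top0.npz"))
for n,p,z in [("dish",(317.8,304.5),.014),("vial lid",(250,295.3),.055),("rack",(310,124.5),.035),("beaker rimctr",(466,180),.06),("bottle lid",(206,128),.062),("tipbox",(459,257),.055)]:
    print(n,unproj(c,p,z)[:2].round(3))
```

```text
top ((0.5335002541542053, 0.24591469764709473), (0.13034343719482422, 0.18168827891349792), 82.52696990966797)
[[0.435  0.1931]
 [0.6151 0.1695]
 [0.632  0.2987]
 [0.4519 0.3223]]
[((np.int32(145), np.int32(189)), array([0.63 , 0.296])), ((np.int32(134), np.int32(265)), array([0.454, 0.319])), ((np.int32(187), np.int32(272)), array([0.435, 0.197])), ((np.int32(198), np.int32(195)), array([0.613, 0.172]))]
scene ((0.5164721012115479, 0.24146857857704163), (0.1208575963973999, 0.14902234077453613), 82.55882263183594)
[[0.4348 0.1912]
 [0.5825 0.1719]
 [0.5982 0.2917]
 [0.4504 0.311 ]]
[((np.int32(468), np.int32(245)), array([0.438, 0.192])), ((np.int32(431), np.int32(279)), array([0.583, 0.175])), ((np.int32(483), np.int32(311)), array([0.595, 0.291])), ((np.int32(518), np.int32(272)), array([0.451, 0.308]))]
dish [ 0.357 -0.103]
vial lid [0.385 0.044]
rack [ 0.765 -0.094]
beaker rimctr [ 0.625 -0.436]
bottle lid [0.756 0.138]
tipbox [ 0.457 -0.413]
```

View pics/crops.png

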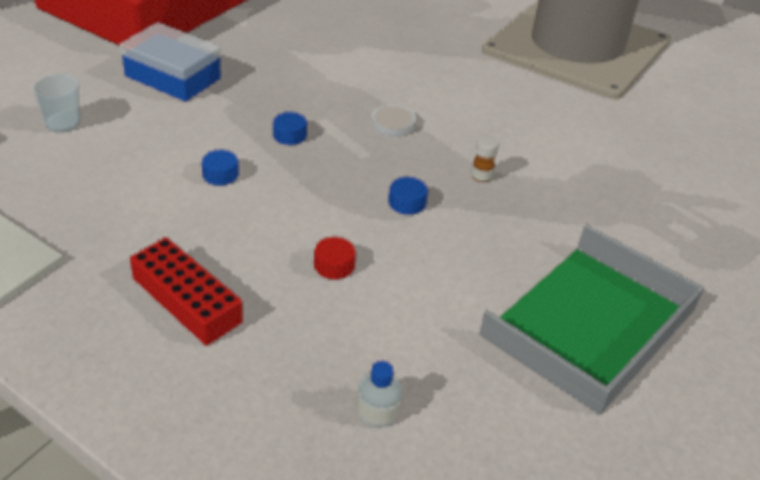

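```bash
cat >> h.py <<'E'
from scipy.spatial.transform import Rotation as Rn
def pose():
    s=state(); q=s["tcp_rot"]; return s,Rn.from_quat([q[1],q[2],q[3],q[0]])
def target(p,yaw):
    s,R=pose(); y=np.radians(yaw)
    x=np.array([np.cos(y),np.sin(y),0]); z=np.array([0,0,-1.]); G=Rn.from_matrix(np.c_[x,np.cross(z,x),z])
    print("t",s["clock"],"tcp",s["tcp_pos"].round(4),"gap",s["finger_gap"].round(4),"F",s["wrist_force"].round(1))
    print("dp",R.inv().apply(np.array(p)-s["tcp_pos"]).round(4),"rot",np.degrees((R.inv()*G).as_rotvec()).round(2))
def line(cap,goal,back=.055):
    cap,goal=np.array(cap),np.array(goal); d=goal-cap; L=np.linalg.norm(d); d/=L
    yaw=np.degrees(np.arctan2(d[1],d[0]))
    print("yaw",yaw.round(2),"start",(cap-back*d).round(4),"end tcp",(goal-.0243*d).round(4),"push len",(L+back-.0243).round(4))
    return cap-back*d,yaw
E
python3 - <<'E'
from h import *
s,y=line((.487,0),(.582,.270)); target([*s,.13],y); target([*s,.007],y)
line((.586,-.209),(.5034,.285));line((.465,-.194),(.537,.233))
E
```

```text
yaw 70.62 start [ 0.4687 -0.0519] end tcp [0.5739 0.2471] push len 0.3169Traceback (most recent call last):
  File "<stdin>", line 2, in <module>
  File "h.py", line 22, in target
    print("t",s["clock"],"tcp",s["tcp_pos"].round(4),"gap",s["finger_gap"].round(4),"F",s["wrist_force"].round(1))
                                                           ^^^^^^^^^^^^^^^^^^^^^
AttributeError: 'float' object has no attribute 'round'
```

```bash
sed -i 's/s\["finger_gap"\].round(4)/round(s["finger_gap"],4)/' h.py
python3 - <<'E'
from h import *
s,y=line((.487,0),(.582,.270)); target([*s,.13],y); target([*s,.007],y)
line((.586,-.209),(.5034,.285));line((.465,-.194),(.537,.233))
E
```

```text
yaw 70.62 start [ 0.4687 -0.0519] end tcp [0.5739 0.2471] push len 0.3169
t 0.1 tcp [0.1435 0.582  0.1787] gap 0.0929 F [-0.3  0.3 -0.2]
dp [-0.4676 -0.5375  0.0495] rot [-8.000e-02  7.000e-02  9.553e+01]
t 0.1 tcp [0.1435 0.582  0.1787] gap 0.0929 F [-0.3  0.3 -0.2]
dp [-0.4676 -0.5372  0.1725] rot [-8.000e-02  7.000e-02  9.553e+01]
yaw 99.49 start [ 0.5951 -0.2632] end tcp [0.5074 0.261 ] push len 0.5316
yaw 80.43 start [ 0.4559 -0.2482] end tcp [0.533 0.209] push len 0.4637
```

Emit:
servo_tool([
  {"dp":[-0.0275,-0.0316,0.003],"delta_rot":[0,0,5.6]},
  {"dp":[-0.055,-0.0632,0.006],"delta_rot":[0,0,11.2]},
  {"dp":[-0.0825,-0.0949,0.009],"delta_rot":[0,0,16.9]},
  {"dp":[-0.11,-0.1265,0.012],"delta_rot":[0,0,22.5]},
  {"dp":[-0.1375,-0.158,0.015],"delta_rot":[0,0,28.1]},
], claw=-0.355)

```text
clock: 0.52
tcp_pos: [0.2386, 0.3957, 0.1639]
tcp_rot: [-0.0, 0.36, 0.933, -0.0]
wrist_force: [1.2, -0.2, -0.5]
finger_gap: 0.0641
```

Run:
```python
from h import *
s,y=line((.487,0),(.582,.270)); target([*s,.13],y)
```

```text
yaw 70.62 start [ 0.4687 -0.0519] end tcp [0.5739 0.2471] push len 0.3169
t 0.5167 tcp [0.2386 0.3957 0.1639] gap 0.0641 F [ 1.2 -0.2 -0.5]
dp [-0.4711 -0.1771  0.0342] rot [-4.00e-02  4.00e-02  6.72e+01]
```

Emit:
servo_tool([
  {"dp":[-0.471,-0.177,0.034],"delta_rot":[0,0,67.3]},
  {"dp":[-0.471,-0.177,0.034],"delta_rot":[0,0,67.3]},
  {"dp":[-0.471,-0.177,0.034],"delta_rot":[0,0,67.3]},
  {"dp":[-0.471,-0.177,0.034],"delta_rot":[0,0,67.3]},
  {"dp":[-0.471,-0.177,0.034],"delta_rot":[0,0,67.3]},
])

```text
clock: 0.93
tcp_pos: [0.3345, 0.2114, 0.1504]
tcp_rot: [0.0, 0.63, 0.777, 0.0]
wrist_force: [1.2, 1.2, 0.2]
finger_gap: 0.0321
```

Run:
```python
from h import *
s,y=line((.487,0),(.582,.270)); target([*s,.13],y)
```

```text
yaw 70.62 start [ 0.4687 -0.0519] end tcp [0.5739 0.2471] push len 0.3169
t 0.9333 tcp [0.3345 0.2114 0.1504] gap 0.0321 F [1.2 1.2 0.2]
dp [-0.2853  0.077   0.0204] rot [ 1.00e-02 -0.00e+00  3.13e+01]
```

Emit:
servo_tool([
  {"dp":[-0.285,0.077,0.02],"delta_rot":[0,0,31.3]},
  {"dp":[-0.285,0.077,0.02],"delta_rot":[0,0,31.3]},
  {"dp":[-0.285,0.077,0.02],"delta_rot":[0,0,31.3]},
  {"dp":[-0.285,0.077,0.02],"delta_rot":[0,0,31.3]},
  {"dp":[-0.285,0.077,0.02],"delta_rot":[0,0,31.3]},
])

```text
clock: 1.35
tcp_pos: [0.4302, 0.0265, 0.1364]
tcp_rot: [0.0, 0.817, 0.577, 0.0]
wrist_force: [0.3, -0.3, 0.4]
finger_gap: 0.0299
```

Run:
```python
from h import *
s,y=line((.487,0),(.582,.270)); target([*s,.13],y)
```

```text
yaw 70.62 start [ 0.4687 -0.0519] end tcp [0.5739 0.2471] push len 0.3169
t 1.35 tcp [0.4302 0.0265 0.1364] gap 0.0299 F [ 0.3 -0.3  0.4]
dp [-0.061   0.0625  0.0064] rot [ 0.02 -0.01 -0.12]
```

Emit:
servo_tool([
  {"dp":[-0.03,0.031,0.0],"delta_rot":[0,0,0]},
  {"dp":[-0.061,0.062,0.0],"delta_rot":[0,0,0]},
  {"dp":[-0.061,0.062,0.03],"delta_rot":[0,0,0]},
  {"dp":[-0.061,0.062,0.07],"delta_rot":[0,0,0]},
  {"dp":[-0.061,0.062,0.07],"delta_rot":[0,0,0]},
])

```text
clock: 1.77
tcp_pos: [0.4631, -0.0492, 0.0591]
tcp_rot: [-0.004, 0.815, 0.579, -0.004]
wrist_force: [-2.7, -0.1, -2.5]
finger_gap: 0.0297
```

Run:
```python
from h import *
c=read_camera("top"); cv2.imwrite("pics/t1.png",c["color"][:,:,::-1])
s,y=line((.487,0),(.582,.270)); target([*s,.008],y)
```

```text
yaw 70.62 start [ 0.4687 -0.0519] end tcp [0.5739 0.2471] push len 0.3169
t 1.8167 tcp [ 0.4642 -0.0488  0.0623] gap 0.0297 F [0.5 0.6 0. ]
dp [-0.0014  0.0059  0.0542] rot [-0.55  0.07  0.26]
```

View pics/t1.png

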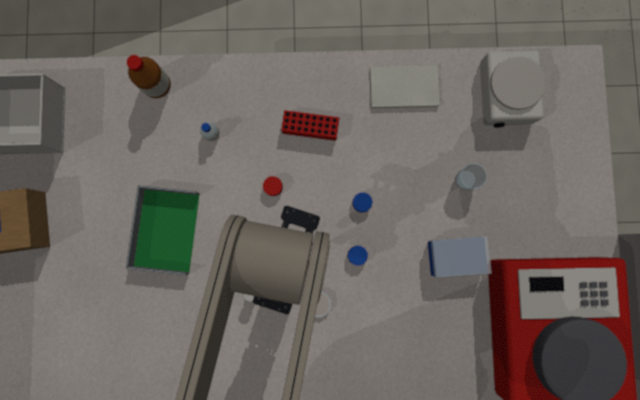

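The arm hides the working area in the top view; the other caps haven't moved. I'm lowering the fingers behind cap B and checking with the wrist camera.

Emit:
servo_tool([
  {"dp":[-0.004,0.006,0.025],"delta_rot":[0,0,0]},
  {"dp":[-0.004,0.006,0.045],"delta_rot":[0,0,0]},
  {"dp":[-0.004,0.006,0.053],"delta_rot":[0,0,0]},
  {"dp":[-0.004,0.006,0.053],"delta_rot":[0,0,0]},
])

```text
clock: 2.15
tcp_pos: [0.4719, -0.0543, 0.0132]
tcp_rot: [-0.001, 0.814, 0.581, -0.001]
wrist_force: [-0.2, 0.3, -0.3]
finger_gap: 0.0296
```

Run:
```python
from h import *
c=read_camera("wrist"); cv2.imwrite("pics/w1.png",c["color"][:,:,::-1])
s,y=line((.487,0),(.582,.270)); target([*s,.008],y)
```

```text
yaw 70.62 start [ 0.4687 -0.0519] end tcp [0.5739 0.2471] push len 0.3169
t 2.2 tcp [ 0.4729 -0.0545  0.0145] gap 0.0301 F [-0.6 -0.2  0.4]
dp [ 0.0012 -0.0047  0.0065] rot [-0.03  0.    0.37]
```

View pics/w1.png

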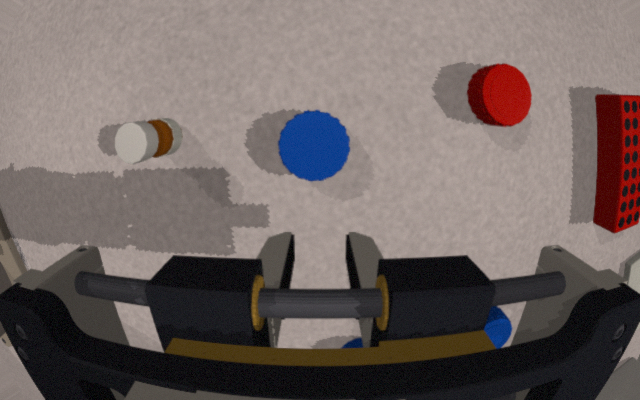

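The wrist view shows cap B at px (314,145), just left of the finger midline at 320, with nothing in the lane. I'm correcting sideways and starting to push.

Emit:
servo_tool([
  {"dp":[0.0,-0.0045,0.006],"delta_rot":[0,0,0]},
  {"dp":[0.01,-0.0045,0.006],"delta_rot":[0,0,0]},
  {"dp":[0.02,-0.0045,0.006],"delta_rot":[0,0,0]},
  {"dp":[0.03,-0.0045,0.006],"delta_rot":[0,0,0]},
  {"dp":[0.04,-0.0045,0.006],"delta_rot":[0,0,0]},
])

```text
clock: 2.62
tcp_pos: [0.4827, -0.0145, 0.0084]
tcp_rot: [0.0, 0.814, 0.58, 0.001]
wrist_force: [0.8, -0.1, 0.4]
finger_gap: 0.0301
```

Run:
```python
from h import *
c=read_camera("wrist"); cv2.imwrite("pics/w2.png",c["color"][:,:,::-1])
s,y=line((.487,0),(.582,.270)); target([.5739,.2471,.008],y)
```

```text
yaw 70.62 start [ 0.4687 -0.0519] end tcp [0.5739 0.2471] push len 0.3169
t 2.6667 tcp [ 0.4831 -0.0131  0.0083] gap 0.0304 F [-0.5  0.4  0.5]
dp [0.2756 0.0011 0.0007] rot [ 0.07 -0.07  0.37]
```

View pics/w2.png

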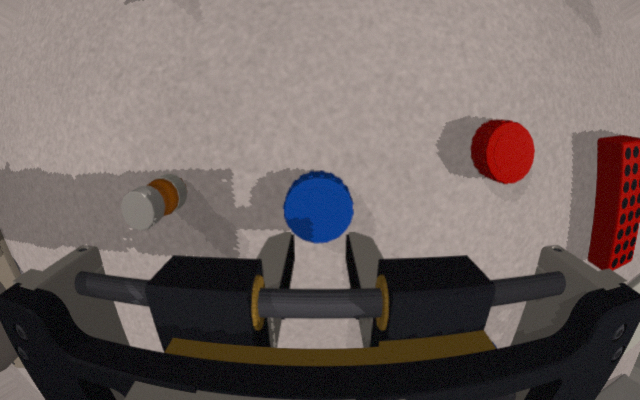

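Cap B is now seated between the finger tips at px (318,207). I'm continuing the push; 0.275 m to go.

Emit:
servo_tool([
  {"dp":[0.012,0.0,0.0005],"delta_rot":[0,0,0]},
  {"dp":[0.026,0.0,0.0005],"delta_rot":[0,0,0]},
  {"dp":[0.04,0.001,0.0005],"delta_rot":[0,0,0]},
  {"dp":[0.055,0.001,0.0005],"delta_rot":[0,0,0]},
  {"dp":[0.07,0.001,0.0005],"delta_rot":[0,0,0]},
])

```text
clock: 3.08
tcp_pos: [0.5059, 0.0514, 0.0071]
tcp_rot: [0.0, 0.814, 0.58, -0.0]
wrist_force: [-0.9, 0.1, -0.3]
finger_gap: 0.0299
```

Emit:
servo_tool([
  {"dp":[0.015,0.0,0.0],"delta_rot":[0,0,0]},
  {"dp":[0.03,0.0,0.0],"delta_rot":[0,0,0]},
  {"dp":[0.045,0.0,0.0],"delta_rot":[0,0,0]},
  {"dp":[0.06,0.0,0.0],"delta_rot":[0,0,0]},
  {"dp":[0.075,0.0,0.0],"delta_rot":[0,0,0]},
])

```text
clock: 3.5
tcp_pos: [0.5302, 0.1225, 0.007]
tcp_rot: [-0.0, 0.814, 0.58, -0.0]
wrist_force: [0.1, -0.4, 0.6]
finger_gap: 0.0298
```

Run:
```python
from h import *
c=read_camera("wrist"); cv2.imwrite("pics/w3.png",c["color"][:,:,::-1])
s,y=line((.487,0),(.582,.270)); target([.5739,.2471,.008],y)
```

```text
yaw 70.62 start [ 0.4687 -0.0519] end tcp [0.5739 0.2471] push len 0.3169
t 3.55 tcp [0.531  0.1247 0.0073] gap 0.0303 F [-1.3  1.   0.3]
dp [ 0.1297  0.0007 -0.0005] rot [ 0.02 -0.09  0.37]
```

View pics/w3.png

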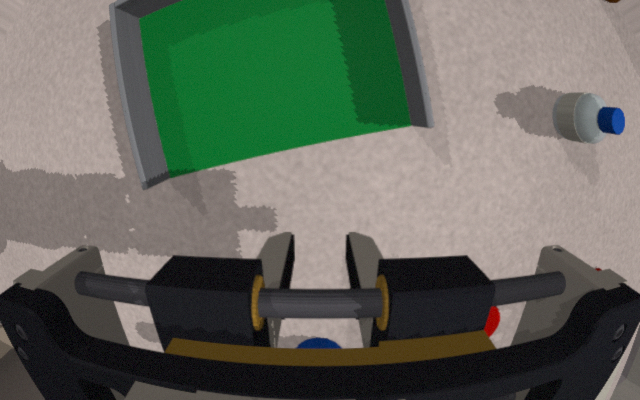

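The cap isn't in front of the fingers any more. There is blue behind the gripper at px (318,345), so I'm checking where it went.

Run:
```python
from h import *
for n in ["top","scene"]:
    c=read_camera(n); cv2.imwrite(f"pics/{n}2.png",c["color"][:,:,::-1])
    for b in caps(c): print(n,b[0].round(1),b[1],b[2].round(4))
```

```text
top [362. 202.] 267 [ 0.5858 -0.2091]
top [271.1 247.6] 267 [4.87e-01 1.00e-04]
top [357.2 255.2] 269 [ 0.4655 -0.1944]
scene [265.9 159.1] 433 [ 0.4819 -0.3941]
scene [324.5 183.9] 207 [ 0.4746 -0.189 ]
scene [289.6 203.4] 236 [ 0.5935 -0.2037]
scene [382.5 218.3] 228 [0.4997 0.004 ]
scene [370.5 306.6] 103 [0.7348 0.1256]
```

View pics/scene2.png

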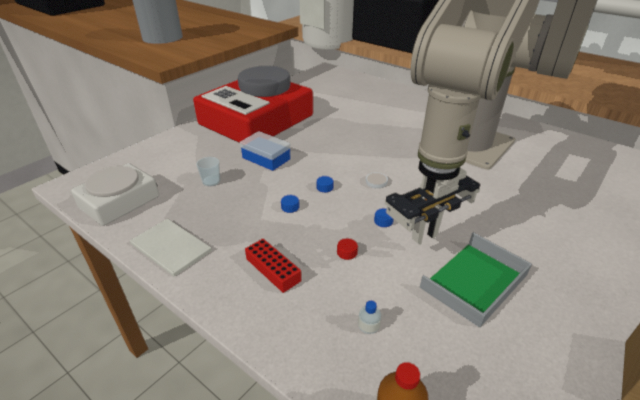

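View pics/top2.png

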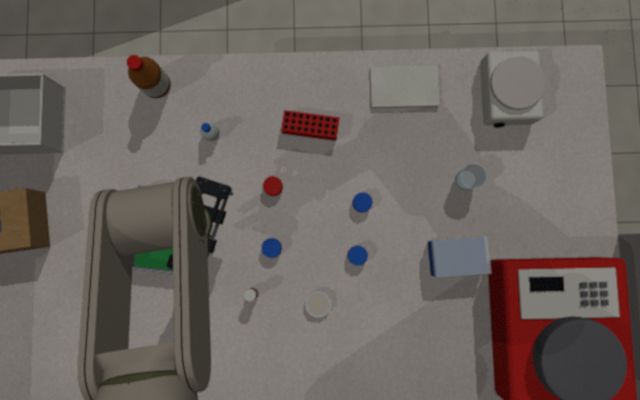

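Run:
```python
from h import *
s,R=pose(); p=s["tcp_pos"]; c=read_camera("scene")
for z in (0,.02,.04,.06): print(z,pix(c,[p[0],p[1],z]))
y=R.apply([0,1,0])
for k in (-.02,.02): print(k,pix(c,p+k*y))
im=c["color"][150:290,360:520]; cv2.imwrite("pics/s3.png",cv2.resize(im,None,fx=5,fy=4.28)[:,:,::-1][:600])
im=cv2.resize(c["color"][150:280,370:520],None,fx=4,fy=4)
for z,col in ((0,(255,0,0)),(.007,(255,255,0)),(.03,(0,255,0))):
    for k in (-.02,0,.02):
        q=p+k*y; q[2]=z; u=(pix(c,q)-[370,150])*4; cv2.circle(im,tuple(int(a) for a in u),3,col,-1)
cv2.imwrite("pics/s3.png",im[:,:,::-1])
```

```text
0 [420.17005713 253.70166708]
0.02 [421.54776138 247.03202772]
0.04 [422.96353886 240.17807108]
0.06 [424.41898993 233.13204962]
-0.02 [427.43195403 248.01310942]
0.02 [413.74179408 254.81655589]
```

View pics/s3.png

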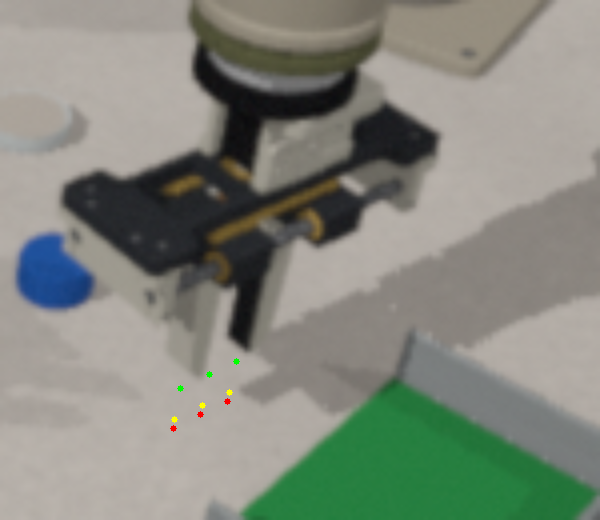

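```bash
cat >> h.py <<'E'
def fpix(c,X):
    p=c["R"]@np.asarray(X,float)+c["t"]; th=np.arctan2(np.hypot(p[0],p[1]),p[2]); a=np.arctan2(p[1],p[0])
    K=c["K"]; return np.array([K[0,2]+K[0,0]*th*np.cos(a),K[1,2]+K[1,1]*th*np.sin(a)])
def fray(c,uv):
    K=c["K"]; d=(np.array(uv,float)-[K[0,2],K[1,2]])/K[0,0]; th=np.hypot(*d); a=np.arctan2(d[1],d[0])
    return c["R"].T@np.array([np.sin(th)*np.cos(a),np.sin(th)*np.sin(a),np.cos(th)]), -c["R"].T@c["t"]
E
python3 - <<'E'
from h import *
s,R=pose(); p=s["tcp_pos"]; c=read_camera("wrist")
print(c["K"],"cam",-c["R"].T@c["t"],"axis",c["R"][2],"tcp",p, "cam in tool",R.inv().apply(-c["R"].T@c["t"]-p))
B=lambda ox,oy,z:[.5335+.991*ox+.13*oy,.246-.13*ox+.991*oy,z]
for o in [(-.09,-.065,0),(.09,-.065,0),(-.0925,-.065,.035),(.0925,-.065,.035)]: print(o,fpix(c,B(*o)))
print("B",fpix(c,[.487,0,.025]))
for dx in (-.0075,.0075):
  for dy in (-.0325,-.015,.015,.0325): print(dx,dy,fpix(c,p+R.apply([dx,dy,0])), fpix(c,p+R.apply([dx,dy,-.035])))
cv2.imwrite("pics/w4.png",c["color"][:,:,::-1])
E
```

```text
[[309.70691629   0.         319.67714541]
 [  0.         309.70691629 200.01799939]
 [  0.           0.           1.        ]] cam [0.55415979 0.19144085 0.21260521] axis [-0.08641295 -0.25210479 -0.963834  ] tcp [0.52983042 0.12142509 0.00690858] cam in tool [ 7.40257230e-02  1.42769256e-04 -2.05731379e-01]
(-0.09, -0.065, 0) [170.56728804 171.71896354]
(0.09, -0.065, 0) [411.03124101 120.14851442]
(-0.0925, -0.065, 0.035) [144.66310032 182.438725  ]
(0.0925, -0.065, 0.035) [431.55742605 120.76070804]
B [317.98382072 371.81659277]
-0.0075 -0.0325 [273.98684014 233.18315424] [266.22719482 254.00589676]
-0.0075 -0.015 [298.23073107 233.39288912] [294.54966064 254.44883924]
-0.0075 0.015 [340.2335295  233.43300521] [343.80971094 254.4971666 ]
-0.0075 0.0325 [364.48438473 233.26953654] [372.14346614 254.10965128]
0.0075 -0.0325 [273.02885216 213.33224894] [264.73805684 231.30890901]
0.0075 -0.015 [297.78786396 213.43407536] [293.85192358 231.59276268]
0.0075 0.015 [340.70366672 213.47453831] [344.53383279 231.64156793]
0.0075 0.0325 [365.46990364 213.4193843 ] [373.65969883 231.41369432]
```

View pics/w4.png

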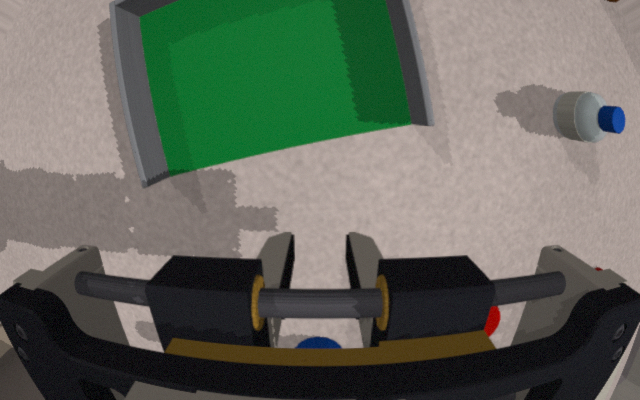

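The wrist and scene views agree: the finger ends sit about 34 mm above the reported TCP, so the fingers passed over cap B without touching it. Before going lower, I'm measuring the finger ends and the body's underside.

Run:
```python
from h import *
s,R=pose(); p=s["tcp_pos"]; c=read_camera("scene")
print(p)
im=cv2.resize(c["color"][170:270,370:500],None,fx=6,fy=6,interpolation=cv2.INTER_CUBIC)
def dot(v,col):
    u=(pix(c,p+R.apply(v))-[370,170]+.5)*6; cv2.circle(im,tuple(int(a) for a in u),3,col,-1)
for dy in (.015,.0325,-.015,-.0325):
    for dx in(-.0075,.0075):
        dot([dx,dy,-.034],(255,0,0))
for h,col in ((.084,(0,255,0)),(.1,(255,255,0)),(.118,(255,0,255))):
  for sy in (-1,1):
    for sx in (-1,1): dot([sx*.0375,sy*.094,-h],col)
cv2.imwrite("pics/s5.png",im[:,:,::-1])
```

```text
[0.52970599 0.12095895 0.0068733 ]
```

View pics/s5.png

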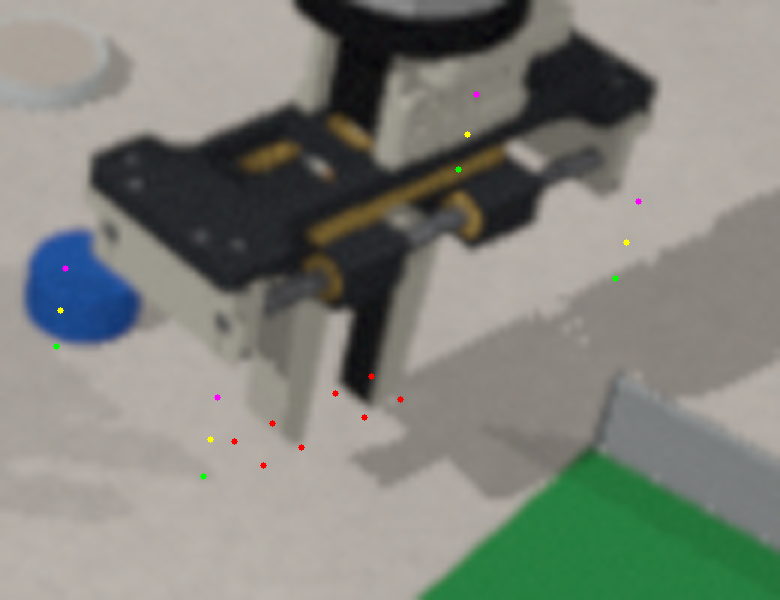

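Emit:
servo_tool([
  {"dp":[0,0,-0.03],"delta_rot":[0,0,0]},
  {"dp":[-0.04,0,-0.03],"delta_rot":[0,0,0]},
  {"dp":[-0.08,0,-0.03],"delta_rot":[0,0,0]},
  {"dp":[-0.12,0,-0.03],"delta_rot":[0,0,0]},
  {"dp":[-0.16,0,-0.03],"delta_rot":[0,0,0]},
])

```text
clock: 4.22
tcp_pos: [0.4768, -0.032, 0.0373]
tcp_rot: [0.0, 0.814, 0.58, 0.0]
wrist_force: [0.9, -0.4, 0.4]
finger_gap: 0.0303
```

Emit:
servo_tool([
  {"dp":[-0.025,0,0.0],"delta_rot":[0,0,0]},
  {"dp":[-0.028,0,0.0],"delta_rot":[0,0,0]},
  {"dp":[-0.028,0,0.02],"delta_rot":[0,0,0]},
  {"dp":[-0.028,0,0.03],"delta_rot":[0,0,0]},
  {"dp":[-0.028,0,0.03],"delta_rot":[0,0,0]},
])

```text
clock: 4.63
tcp_pos: [0.4662, -0.0561, 0.0045]
tcp_rot: [-0.002, 0.815, 0.58, -0.001]
wrist_force: [-0.6, -0.0, -0.4]
finger_gap: 0.0298
```

Run:
```python
from h import *
s,y=line((.487,0),(.582,.270)); target([*s,.0],y)
```

```text
yaw 70.62 start [ 0.4687 -0.0519] end tcp [0.5739 0.2471] push len 0.3169
t 4.6333 tcp [ 0.4662 -0.0561  0.0045] gap 0.0298 F [-0.6 -0.  -0.4]
dp [0.0048 0.001  0.0045] rot [-0.26  0.02  0.28]
```

Emit:
servo_tool([
  {"dp":[0,0,0.006],"delta_rot":[0,0,0]},
  {"dp":[0,0,0.012],"delta_rot":[0,0,0]},
  {"dp":[0,0,0.018],"delta_rot":[0,0,0]},
  {"dp":[0,0,0.018],"delta_rot":[0,0,0]},
])

```text
clock: 4.97
tcp_pos: [0.4679, -0.0561, -0.0121]
tcp_rot: [-0.001, 0.814, 0.581, -0.001]
wrist_force: [-0.1, 0.5, -0.5]
finger_gap: 0.0299
```

Run:
```python
from h import *
c=read_camera("wrist"); cv2.imwrite("pics/w5.png",c["color"][:,:,::-1])
c=read_camera("scene"); im=cv2.resize(c["color"][150:270,300:460],None,fx=5,fy=5,interpolation=cv2.INTER_CUBIC); cv2.imwrite("pics/s6.png",im[:,:,::-1])
print(state()["tcp_pos"],state()["wrist_force"])
```

```text
[ 0.4684939  -0.05643382 -0.01107392] [-0.9039831  -0.29441965  0.22165803]
```

View pics/w5.png

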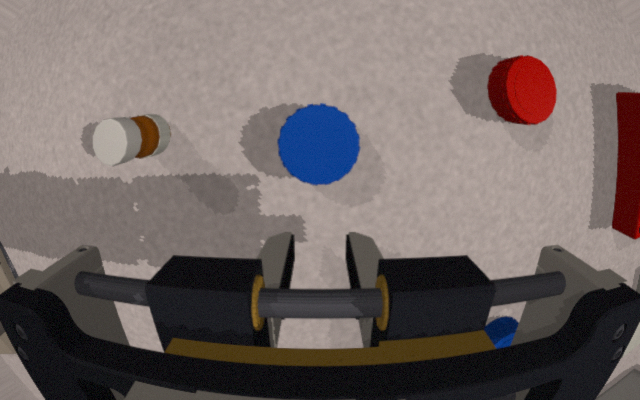

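View pics/s6.png

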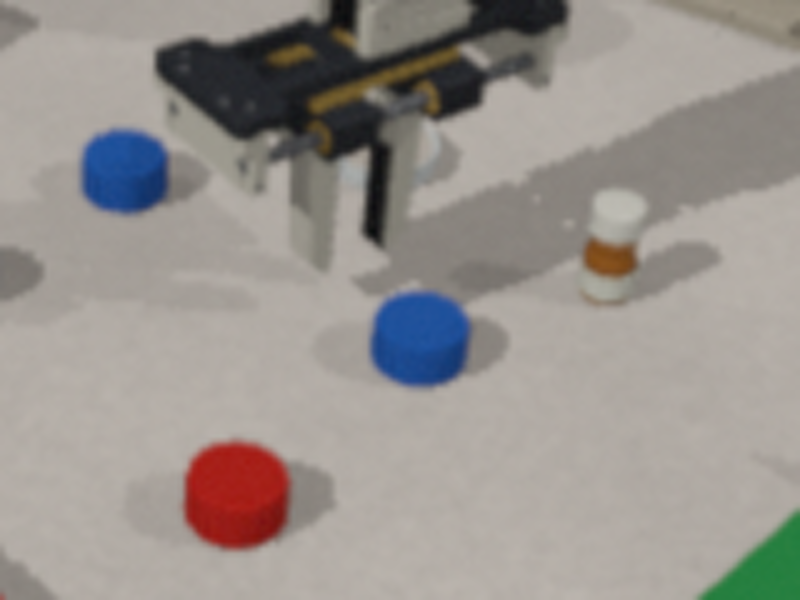

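No contact even at TCP z = −11 mm, so the offset is real. I'm lowering in small steps and watching the force.

Emit:
servo_tool([
  {"dp":[0,0,0.004],"delta_rot":[0,0,0]},
  {"dp":[0,0,0.008],"delta_rot":[0,0,0]},
  {"dp":[0,0,0.012],"delta_rot":[0,0,0]},
  {"dp":[0,0,0.012],"delta_rot":[0,0,0]},
])

```text
clock: 5.4
tcp_pos: [0.4679, -0.0566, -0.0238]
tcp_rot: [-0.0, 0.814, 0.58, -0.0]
wrist_force: [-0.3, 1.8, 0.2]
finger_gap: 0.0302
```

Run:
```python
from h import *
c=read_camera("scene"); im=cv2.resize(c["color"][170:250,330:440],None,fx=7,fy=7,interpolation=cv2.INTER_CUBIC); cv2.imwrite("pics/s7.png",im[:,:,::-1])
print(state()["tcp_pos"],state()["wrist_force"])
```

```text
[ 0.46801991 -0.05657625 -0.0235166 ] [0.49707634 0.41814441 0.03736289]
```

View pics/s7.png

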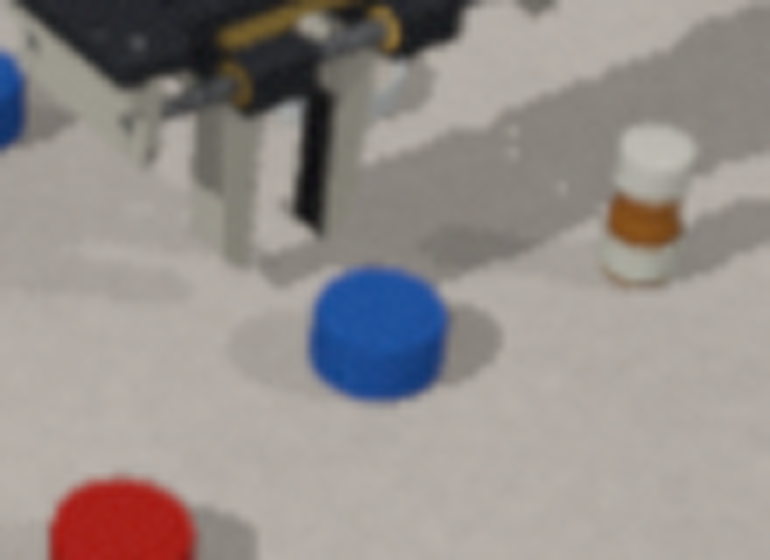

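Emit:
servo_tool([
  {"dp":[0,0,0.003],"delta_rot":[0,0,0]},
  {"dp":[0,0,0.006],"delta_rot":[0,0,0]},
  {"dp":[0,0,0.006],"delta_rot":[0,0,0]},
])

```text
clock: 5.7
tcp_pos: [0.4682, -0.0566, -0.0295]
tcp_rot: [-0.0, 0.814, 0.58, -0.0]
wrist_force: [-0.3, -0.6, 0.2]
finger_gap: 0.0297
```

Run:
```python
from h import *
c=read_camera("scene"); im=cv2.resize(c["color"][170:250,330:440],None,fx=7,fy=7,interpolation=cv2.INTER_CUBIC); cv2.imwrite("pics/s8.png",im[:,:,::-1])
s,R=pose();p=s["tcp_pos"];print(p,s["wrist_force"])
w=read_camera("wrist")
# tip height: wrist ray of tip inner front corners vs scene rays
for z in (0,.005,.01,.015,.02): print(z,[pix(c,[*(p[:2]+R.apply([.0075,dy,0])[:2]),z]).round(1) for dy in (-.0325,-.015,.015,.0325)])
```

```text
[ 0.46829901 -0.05663515 -0.02925449] [ 0.28441342 -1.15221211  0.32577988]
0 [array([380. , 205.9]), array([374.4, 208.2]), array([364.7, 212.1]), array([359. , 214.5])]
0.005 [array([380.1, 204.3]), array([374.6, 206.6]), array([364.9, 210.5]), array([359.1, 212.9])]
0.01 [array([380.3, 202.7]), array([374.7, 205. ]), array([365. , 208.9]), array([359.2, 211.3])]
0.015 [array([380.5, 201.1]), array([374.9, 203.4]), array([365.2, 207.3]), array([359.3, 209.7])]
0.02 [array([380.7, 199.5]), array([375.1, 201.7]), array([365.3, 205.7]), array([359.5, 208.1])]
```

View pics/s8.png

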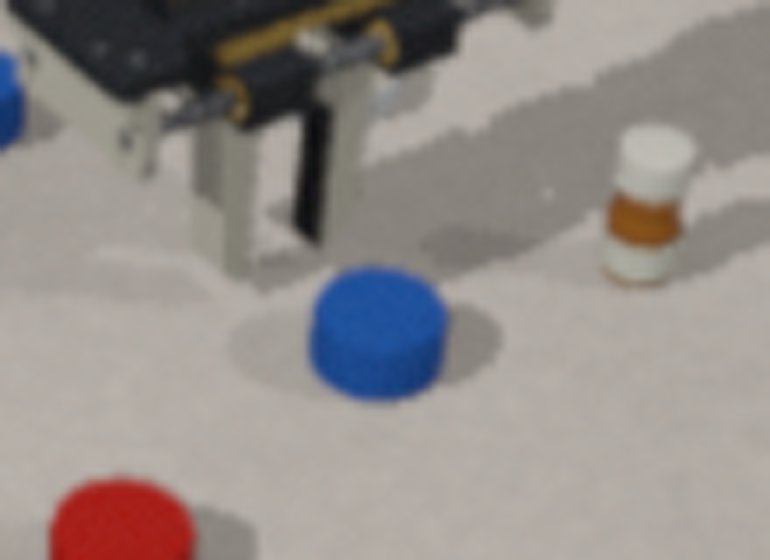

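The tips are now about 6–10 mm above the bench (scene px (364,210) and (376,205)) with no contact force. I'm pushing cap B now.

Emit:
servo_tool([
  {"dp":[0.01,-0.001,0],"delta_rot":[0,0,0]},
  {"dp":[0.02,-0.001,0],"delta_rot":[0,0,0]},
  {"dp":[0.03,-0.001,0],"delta_rot":[0,0,0]},
  {"dp":[0.04,-0.001,0],"delta_rot":[0,0,0]},
  {"dp":[0.05,-0.001,0],"delta_rot":[0,0,0]},
])

```text
clock: 6.22
tcp_pos: [0.4845, -0.0078, -0.0288]
tcp_rot: [0.0, 0.814, 0.581, 0.0]
wrist_force: [-0.1, -1.0, 0.8]
finger_gap: 0.03
```

Run:
```python
from h import *
c=read_camera("wrist"); cv2.imwrite("pics/w6.png",c["color"][:,:,::-1])
s,y=line((.487,0),(.582,.270)); target([.5739,.2471,-.03],y)
```

```text
yaw 70.62 start [ 0.4687 -0.0519] end tcp [0.5739 0.2471] push len 0.3169
t 6.2667 tcp [ 0.485  -0.0065 -0.0286] gap 0.0298 F [0.5 0.8 0.1]
dp [0.2687 0.0014 0.0016] rot [ 0.03 -0.06  0.37]
```

View pics/w6.png

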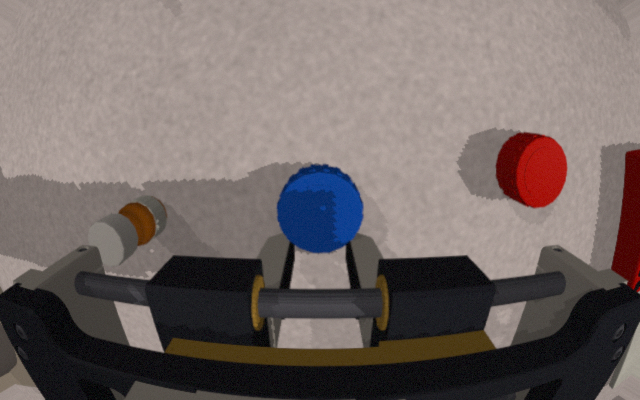

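Run:
```python
from h import *
from scipy.optimize import least_squares
c=dict(np.load("scene0.npz")); s,R=pose()
p=np.array([.5297,.121,.0069])
f=lambda v:np.r_[pix(c,p+R.apply([v[0],v[1],-v[2]]))-[410,230],pix(c,p+R.apply([v[0],-v[1],-v[2]]))-[472.5,201.7]]
r=least_squares(f,[.03,.09,.12]); print(r.x,r.fun)
w=read_camera("wrist")
ray,o=fray(w,(112,240)); print("vial lid", o+ray*(.055-o[2])/ray[2])
ray,o=fray(w,(531,163)); print("red", o+ray*(.025-o[2])/ray[2])
ray,o=fray(w,(320,207)); print("cap", o+ray*(.025-o[2])/ray[2])
```

```text
[0.03594344 0.08330167 0.12509781] [ 0.09032408  0.1960411  -0.09829328 -0.21333759]
vial lid [0.39159113 0.04585758 0.055     ]
red [0.6204288  0.00465135 0.025     ]
cap [0.49458742 0.02010858 0.025     ]
```

The body underside works out at about 96 mm, well above the vial, and cap B is seated in the V at px (320,207). I'm continuing the push.

Emit:
servo_tool([
  {"dp":[0.012,0.0,0],"delta_rot":[0,0,0]},
  {"dp":[0.025,0.001,0],"delta_rot":[0,0,0]},
  {"dp":[0.04,0.001,0],"delta_rot":[0,0,0]},
  {"dp":[0.055,0.001,0],"delta_rot":[0,0,0]},
  {"dp":[0.07,0.001,0],"delta_rot":[0,0,0]},
])

```text
clock: 6.73
tcp_pos: [0.5081, 0.0577, -0.0289]
tcp_rot: [-0.0, 0.815, 0.58, -0.0]
wrist_force: [0.4, 0.2, 0.7]
finger_gap: 0.0299
```

Emit:
servo_tool([
  {"dp":[0.015,0.0,0],"delta_rot":[0,0,0]},
  {"dp":[0.03,0.0,0],"delta_rot":[0,0,0]},
  {"dp":[0.045,0.0,0],"delta_rot":[0,0,0]},
  {"dp":[0.06,0.0,0],"delta_rot":[0,0,0]},
  {"dp":[0.075,0.0,0],"delta_rot":[0,0,0]},
])

```text
clock: 7.15
tcp_pos: [0.5325, 0.1287, -0.029]
tcp_rot: [-0.0, 0.815, 0.58, -0.0]
wrist_force: [-0.4, -0.7, 0.2]
finger_gap: 0.03
```

Run:
```python
from h import *
c=read_camera("wrist"); cv2.imwrite("pics/w7.png",c["color"][:,:,::-1])
s,y=line((.487,0),(.582,.270)); target([.5739,.2471,-.03],y)
```

```text
yaw 70.62 start [ 0.4687 -0.0519] end tcp [0.5739 0.2471] push len 0.3169
t 7.2 tcp [ 0.5335  0.131  -0.0286] gap 0.03 F [-0.7  0.7  1.3]
dp [0.123  0.0003 0.0016] rot [ 0.03 -0.09  0.34]
```

View pics/w7.png

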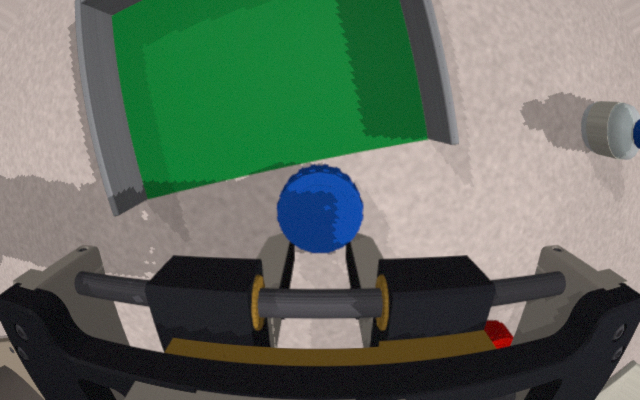

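Cap B is still centred at px (320,207) and has reached the bay's front edge, with clear floor ahead. I'm pushing it about 0.115 m further in, slowing at the end.

Emit:
servo_tool([
  {"dp":[0.015,0.0,0],"delta_rot":[0,0,0]},
  {"dp":[0.03,0.0,0],"delta_rot":[0,0,0]},
  {"dp":[0.045,0.0,0],"delta_rot":[0,0,0]},
  {"dp":[0.06,0.0,0],"delta_rot":[0,0,0]},
  {"dp":[0.072,0.0,0],"delta_rot":[0,0,0]},
])

```text
clock: 7.62
tcp_pos: [0.5563, 0.1974, -0.0289]
tcp_rot: [-0.0, 0.814, 0.58, 0.0]
wrist_force: [-0.4, -0.4, 0.4]
finger_gap: 0.03
```

Emit:
servo_tool([
  {"dp":[0.012,0.0,0],"delta_rot":[0,0,0]},
  {"dp":[0.023,0.0,0],"delta_rot":[0,0,0]},
  {"dp":[0.033,0.0,0],"delta_rot":[0,0,0]},
  {"dp":[0.04,0.0,0],"delta_rot":[0,0,0]},
  {"dp":[0.043,0.0,0],"delta_rot":[0,0,0]},
])

```text
clock: 8.03
tcp_pos: [0.5702, 0.2373, -0.0289]
tcp_rot: [-0.0, 0.814, 0.58, 0.0]
wrist_force: [-0.5, 0.1, 0.3]
finger_gap: 0.0303
```

Run:
```python
from h import *
c=read_camera("wrist"); cv2.imwrite("pics/w8.png",c["color"][:,:,::-1])
s,y=line((.487,0),(.582,.270)); target([.5739,.2471,-.03],y)
s,y=line((.586,-.209),(.5034,.285)); target([*s,0.04],y)
```

```text
yaw 70.62 start [ 0.4687 -0.0519] end tcp [0.5739 0.2471] push len 0.3169
t 8.0833 tcp [ 0.5702  0.2373 -0.0289] gap 0.0299 F [-0.2  0.3  1.4]
dp [0.0105 0.0003 0.0012] rot [ 0.01 -0.02  0.35]
yaw 99.49 start [ 0.5951 -0.2632] end tcp [0.5074 0.261 ] push len 0.5316
t 8.0833 tcp [ 0.5702  0.2373 -0.0289] gap 0.0299 F [-0.2  0.3  1.4]
dp [-0.465   0.1867 -0.0689] rot [ 1.000e-02 -1.000e-02 -2.853e+01]
```

View pics/w8.png

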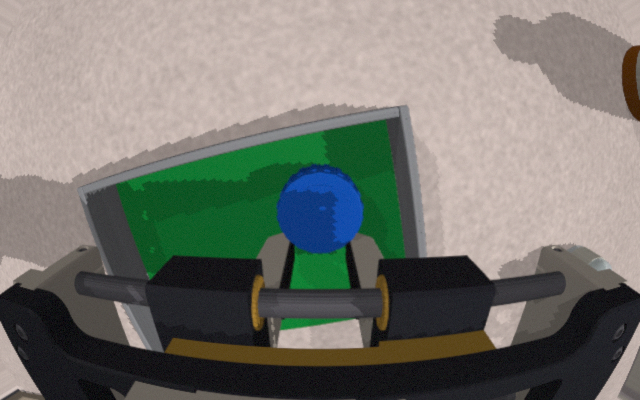

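Cap B is well inside the bay. I'm backing off, lifting, and moving behind cap A.

Emit:
servo_tool([
  {"dp":[-0.01,0.0,0],"delta_rot":[0,0,0]},
  {"dp":[-0.02,0.0,0],"delta_rot":[0,0,0]},
  {"dp":[-0.025,0.0,-0.035],"delta_rot":[0,0,0]},
  {"dp":[-0.025,0.0,-0.075],"delta_rot":[0,0,0]},
  {"dp":[-0.05,0.01,-0.085],"delta_rot":[0,0,-3]},
])

```text
clock: 8.5
tcp_pos: [0.5655, 0.1878, 0.0625]
tcp_rot: [0.001, 0.799, 0.602, 0.004]
wrist_force: [2.8, 0.6, 1.6]
finger_gap: 0.0301
```

Run:
```python
from h import *
s,y=line((.586,-.209),(.5034,.285)); target([*s,0.055],y)
```

```text
yaw 99.49 start [ 0.5951 -0.2632] end tcp [0.5074 0.261 ] push len 0.5316
t 8.5 tcp [0.5655 0.1878 0.0625] gap 0.0301 F [2.8 0.6 1.6]
dp [-0.4254  0.1529  0.0062] rot [  0.41  -0.21 -25.53]
```

Emit:
servo_tool([
  {"dp":[-0.425,0.153,0.0],"delta_rot":[0,0,-25.5]},
  {"dp":[-0.425,0.153,0.0],"delta_rot":[0,0,-25.5]},
  {"dp":[-0.425,0.153,0.0],"delta_rot":[0,0,-25.5]},
  {"dp":[-0.425,0.153,0.0],"delta_rot":[0,0,-25.5]},
  {"dp":[-0.425,0.153,0.0],"delta_rot":[0,0,-25.5]},
])

```text
clock: 8.92
tcp_pos: [0.5749, -0.0168, 0.0562]
tcp_rot: [0.0, 0.644, 0.765, -0.0]
wrist_force: [0.3, 0.1, -0.6]
finger_gap: 0.0297
```

Run:
```python
from h import *
c=read_camera("top")
for b in caps(c): print(b[0].round(1),b[1],b[2].round(4))
s,y=line((.586,-.209),(.5034,.285)); target([*s,0.05],y)
```

```text
[362.  202.1] 262 [ 0.5856 -0.2089]
[157.  209.5] 291 [0.5797 0.2603]
[357.2 255.2] 269 [ 0.4655 -0.1944]
yaw 99.49 start [ 0.5951 -0.2632] end tcp [0.5074 0.261 ] push len 0.5316
t 8.9667 tcp [ 0.5754 -0.0246  0.0563] gap 0.0302 F [ 0.1 -4.8  0.3]
dp [-0.2387 -0.019   0.0074] rot [-0.03  0.26 -0.23]
```

Emit:
servo_tool([
  {"dp":[-0.038,-0.003,0.0],"delta_rot":[0,0,0]},
  {"dp":[-0.078,-0.006,0.0],"delta_rot":[0,0,0]},
  {"dp":[-0.118,-0.009,0.0],"delta_rot":[0,0,0]},
  {"dp":[-0.158,-0.012,0.0],"delta_rot":[0,0,0]},
  {"dp":[-0.198,-0.016,0.0],"delta_rot":[0,0,0]},
])

```text
clock: 9.38
tcp_pos: [0.5915, -0.2143, 0.0561]
tcp_rot: [-0.0, 0.647, 0.762, -0.0]
wrist_force: [1.0, 0.3, 0.6]
finger_gap: 0.03
```

Run:
```python
from h import *
s,y=line((.586,-.209),(.5034,.285)); target([*s,-.029],y)
```

```text
yaw 99.49 start [ 0.5951 -0.2632] end tcp [0.5074 0.261 ] push len 0.5316
t 9.3833 tcp [ 0.5915 -0.2143  0.0561] gap 0.03 F [1.  0.3 0.6]
dp [-0.0488 -0.0044  0.0851] rot [-0.02  0.   -0.14]
```

Emit:
servo_tool([
  {"dp":[-0.035,-0.003,0.0],"delta_rot":[0,0,0]},
  {"dp":[-0.047,-0.004,0.0],"delta_rot":[0,0,0]},
  {"dp":[-0.047,-0.004,0.02],"delta_rot":[0,0,0]},
  {"dp":[-0.047,-0.004,0.04],"delta_rot":[0,0,0]},
  {"dp":[-0.047,-0.004,0.04],"delta_rot":[0,0,0]},
])

```text
clock: 9.8
tcp_pos: [0.5925, -0.2577, 0.0114]
tcp_rot: [-0.004, 0.647, 0.762, -0.001]
wrist_force: [-1.2, 0.8, -1.1]
finger_gap: 0.0304
```

Run:
```python
from h import *
c=read_camera("wrist"); cv2.imwrite("pics/w9.png",c["color"][:,:,::-1])
s,y=line((.586,-.209),(.5034,.285)); target([*s,-.029],y)
```

```text
yaw 99.49 start [ 0.5951 -0.2632] end tcp [0.5074 0.261 ] push len 0.5316
t 9.85 tcp [ 0.5933 -0.2577  0.0132] gap 0.03 F [0.1 0.  0. ]
dp [-0.006   0.001   0.0422] rot [-0.28 -0.22 -0.12]
```

View pics/w9.png

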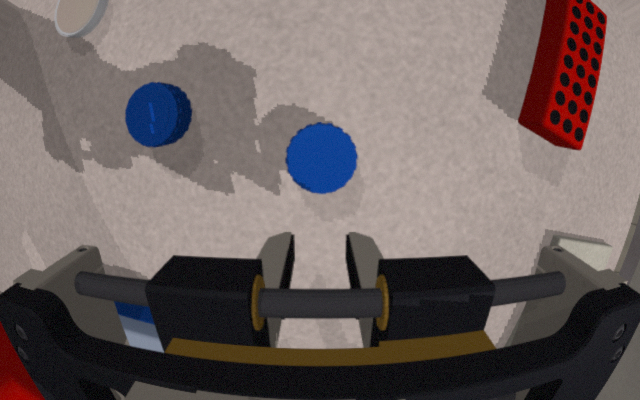

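Cap A is at px (321,158), on the finger midline, and cap C at (158,114) is off to the left. The lane is clear. I'm lowering to the pushing height.

Emit:
servo_tool([
  {"dp":[-0.005,0.0,0.015],"delta_rot":[0,0,0]},
  {"dp":[-0.005,0.0,0.03],"delta_rot":[0,0,0]},
  {"dp":[-0.005,0.0,0.041],"delta_rot":[0,0,0]},
  {"dp":[-0.005,0.0,0.041],"delta_rot":[0,0,0]},
])

```text
clock: 10.18
tcp_pos: [0.5952, -0.2622, -0.0285]
tcp_rot: [-0.002, 0.646, 0.763, -0.001]
wrist_force: [-0.2, 0.3, -0.8]
finger_gap: 0.0301
```

Run:
```python
from h import *
s,y=line((.586,-.209),(.5034,.285)); target([.5074,.261,-.029],y)
```

```text
yaw 99.49 start [ 0.5951 -0.2632] end tcp [0.5074 0.261 ] push len 0.5316
t 10.1833 tcp [ 0.5952 -0.2622 -0.0285] gap 0.0301 F [-0.2  0.3 -0.8]
dp [ 0.5305 -0.0007  0.0021] rot [-0.23 -0.17 -0.05]
```

Emit:
servo_tool([
  {"dp":[0.01,0.0,0.001],"delta_rot":[0,0,0]},
  {"dp":[0.02,0.0,0.001],"delta_rot":[0,0,0]},
  {"dp":[0.03,0.0,0.001],"delta_rot":[0,0,0]},
  {"dp":[0.042,0.0,0.001],"delta_rot":[0,0,0]},
  {"dp":[0.055,0.0,0.001],"delta_rot":[0,0,0]},
])

```text
clock: 10.6
tcp_pos: [0.5888, -0.208, -0.0251]
tcp_rot: [0.001, 0.646, 0.763, 0.0]
wrist_force: [-0.4, -1.2, 0.3]
finger_gap: 0.0301
```

Emit:
servo_tool([
  {"dp":[0.014,0.0,0.0],"delta_rot":[0,0,0]},
  {"dp":[0.029,0.0,0.0],"delta_rot":[0,0,0]},
  {"dp":[0.044,0.0,0.0],"delta_rot":[0,0,0]},
  {"dp":[0.059,0.0,0.0],"delta_rot":[0,0,0]},
  {"dp":[0.074,0.0,0.0],"delta_rot":[0,0,0]},
])

```text
clock: 11.02
tcp_pos: [0.5761, -0.1347, -0.0257]
tcp_rot: [0.0, 0.646, 0.763, 0.0]
wrist_force: [0.9, -0.7, 1.0]
finger_gap: 0.0299
```

Run:
```python
from h import *
c=read_camera("wrist"); cv2.imwrite("pics/w10.png",c["color"][:,:,::-1])
s,y=line((.586,-.209),(.5034,.285)); target([.5074,.261,-.029],y)
```

```text
yaw 99.49 start [ 0.5951 -0.2632] end tcp [0.5074 0.261 ] push len 0.5316
t 11.0667 tcp [ 0.5755 -0.132  -0.0261] gap 0.0298 F [0.5 1.5 0.2]
dp [ 0.3989 -0.0022  0.0035] rot [-0.04 -0.1   0.02]
```

View pics/w10.png

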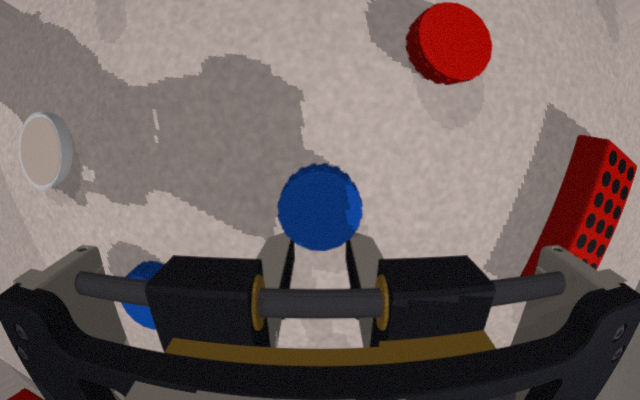

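Cap A is seated at px (320,207). The red cap at (449,43) passes to the right with roughly 20 mm to spare, so I'm continuing.

Emit:
servo_tool([
  {"dp":[0.014,-0.001,0.001],"delta_rot":[0,0,0]},
  {"dp":[0.029,-0.002,0.003],"delta_rot":[0,0,0]},
  {"dp":[0.044,-0.002,0.003],"delta_rot":[0,0,0]},
  {"dp":[0.059,-0.002,0.003],"delta_rot":[0,0,0]},
  {"dp":[0.074,-0.002,0.003],"delta_rot":[0,0,0]},
])

```text
clock: 11.48
tcp_pos: [0.5617, -0.062, -0.0291]
tcp_rot: [-0.0, 0.647, 0.763, -0.0]
wrist_force: [-0.1, 0.7, -0.8]
finger_gap: 0.03
```

Emit:
servo_tool([
  {"dp":[0.015,0.0,0.0],"delta_rot":[0,0,0]},
  {"dp":[0.03,0.0,0.0],"delta_rot":[0,0,0]},
  {"dp":[0.045,0.0,0.0],"delta_rot":[0,0,0]},
  {"dp":[0.06,0.0,0.0],"delta_rot":[0,0,0]},
  {"dp":[0.075,0.0,0.0],"delta_rot":[0,0,0]},
])

```text
clock: 11.9
tcp_pos: [0.5494, 0.012, -0.0289]
tcp_rot: [-0.0, 0.646, 0.763, -0.0]
wrist_force: [1.0, -0.0, -0.0]
finger_gap: 0.0296
```

Run:
```python
from h import *
c=read_camera("wrist"); cv2.imwrite("pics/w11.png",c["color"][:,:,::-1])
s,y=line((.586,-.209),(.5034,.285)); target([.5074,.261,-.029],y)
```

```text
yaw 99.49 start [ 0.5951 -0.2632] end tcp [0.5074 0.261 ] push len 0.5316
t 11.95 tcp [ 0.5489  0.0144 -0.0291] gap 0.0301 F [-0.4  2.5 -0.1]
dp [ 2.501e-01 -2.000e-04  3.000e-04] rot [-0.03 -0.09  0.  ]
```

View pics/w11.png

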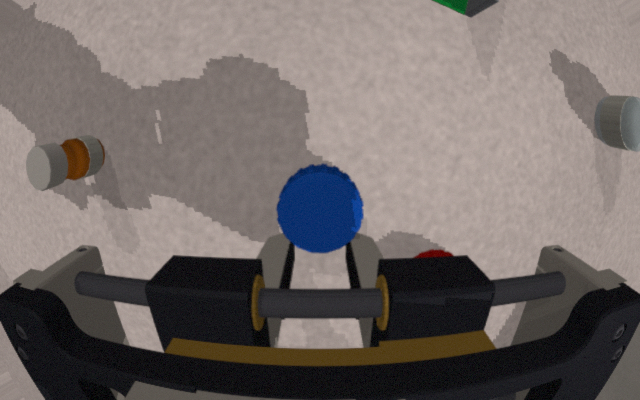

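Cap A has passed the red cap, which is untouched at px (435,255). I'm continuing towards the bay.

Emit:
servo_tool([
  {"dp":[0.014,0.0,0.0],"delta_rot":[0,0,0]},
  {"dp":[0.029,0.0,0.0],"delta_rot":[0,0,0]},
  {"dp":[0.044,0.0,0.0],"delta_rot":[0,0,0]},
  {"dp":[0.059,0.0,0.0],"delta_rot":[0,0,0]},
  {"dp":[0.074,0.0,0.0],"delta_rot":[0,0,0]},
])

```text
clock: 12.37
tcp_pos: [0.5374, 0.0845, -0.0289]
tcp_rot: [-0.0, 0.647, 0.763, -0.0]
wrist_force: [0.8, -1.1, -0.6]
finger_gap: 0.03
```

Emit:
servo_tool([
  {"dp":[0.015,0.0,0.0],"delta_rot":[0,0,0]},
  {"dp":[0.03,0.0,0.0],"delta_rot":[0,0,0]},
  {"dp":[0.045,0.0,0.0],"delta_rot":[0,0,0]},
  {"dp":[0.06,0.0,0.0],"delta_rot":[0,0,0]},
  {"dp":[0.075,0.0,0.0],"delta_rot":[0,0,0]},
])

```text
clock: 12.78
tcp_pos: [0.5251, 0.1585, -0.0288]
tcp_rot: [0.0, 0.647, 0.763, -0.0]
wrist_force: [-0.0, 0.2, 1.1]
finger_gap: 0.0298
```

Run:
```python
from h import *
c=read_camera("wrist"); cv2.imwrite("pics/w12.png",c["color"][:,:,::-1])
s,y=line((.586,-.209),(.5034,.285)); target([.5074,.261,-.029],y)
```

```text
yaw 99.49 start [ 0.5951 -0.2632] end tcp [0.5074 0.261 ] push len 0.5316
t 12.8333 tcp [ 0.5246  0.1609 -0.0288] gap 0.0299 F [-0.8  1.7 -0.5]
dp [ 0.1016 -0.0005  0.0003] rot [ 0.   -0.07 -0.03]
```

View pics/w12.png

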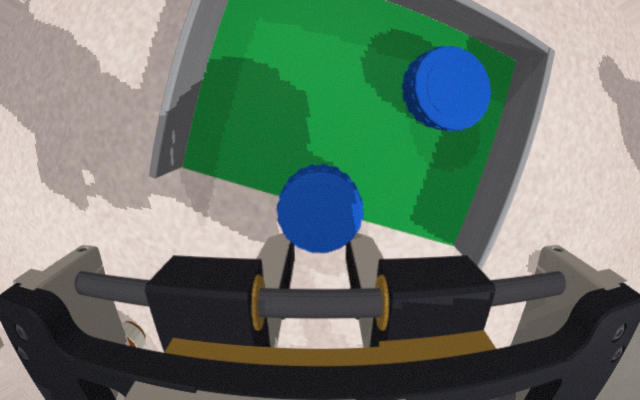

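Cap A is at the front edge at px (320,207), with cap B at (448,88) well to the right. Last stretch, slowing at the end.

Emit:
servo_tool([
  {"dp":[0.014,0.0,0.0],"delta_rot":[0,0,0]},
  {"dp":[0.028,0.0,0.0],"delta_rot":[0,0,0]},
  {"dp":[0.042,0.0,0.0],"delta_rot":[0,0,0]},
  {"dp":[0.055,0.0,0.0],"delta_rot":[0,0,0]},
  {"dp":[0.066,0.0,0.0],"delta_rot":[0,0,0]},
])

```text
clock: 13.25
tcp_pos: [0.5143, 0.2235, -0.0289]
tcp_rot: [-0.0, 0.647, 0.763, 0.0]
wrist_force: [-0.4, -0.3, -0.3]
finger_gap: 0.0299
```

Emit:
servo_tool([
  {"dp":[0.01,0.0,0.0],"delta_rot":[0,0,0]},
  {"dp":[0.017,0.0,0.0],"delta_rot":[0,0,0]},
  {"dp":[0.022,0.0,0.0],"delta_rot":[0,0,0]},
  {"dp":[0.024,0.0,0.0],"delta_rot":[0,0,0]},
  {"dp":[0.024,0.0,0.0],"delta_rot":[0,0,0]},
])

```text
clock: 13.67
tcp_pos: [0.5107, 0.2463, -0.0289]
tcp_rot: [0.0, 0.646, 0.763, -0.0]
wrist_force: [-0.5, 0.5, 0.2]
finger_gap: 0.0301
```

Run:
```python
from h import *
c=read_camera("wrist"); cv2.imwrite("pics/w13.png",c["color"][:,:,::-1])
s,y=line((.586,-.209),(.5034,.285)); target([.5074,.261,-.029],y)
s,y=line((.465,-.194),(.537,.233)); target([*s,0.05],y)
```

```text
yaw 99.49 start [ 0.5951 -0.2632] end tcp [0.5074 0.261 ] push len 0.5316
t 13.7167 tcp [ 0.5108  0.246  -0.0289] gap 0.0297 F [ 0.5 -0.1 -0.1]
dp [ 0.0154 -0.0009  0.0001] rot [-0.    0.01 -0.05]
yaw 80.43 start [ 0.4559 -0.2482] end tcp [0.533 0.209] push len 0.4637
t 13.7167 tcp [ 0.5108  0.246  -0.0289] gap 0.0297 F [ 0.5 -0.1 -0.1]
dp [-0.4785 -0.1353 -0.0788] rot [-0.000e+00  1.000e-02  1.901e+01]
```

View pics/w13.png

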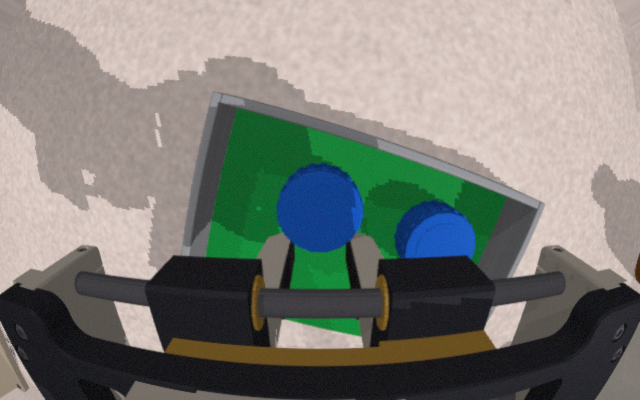

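Emit:
servo_tool([
  {"dp":[0.006,0.0,0.0],"delta_rot":[0,0,0]},
  {"dp":[0.011,0.0,0.0],"delta_rot":[0,0,0]},
  {"dp":[0.012,0.0,0.0],"delta_rot":[0,0,0]},
  {"dp":[0.0,0.0,0.0],"delta_rot":[0,0,0]},
  {"dp":[-0.015,0.0,0.0],"delta_rot":[0,0,0]},
])

```text
clock: 14.13
tcp_pos: [0.5131, 0.2314, -0.0288]
tcp_rot: [0.0, 0.646, 0.764, 0.0]
wrist_force: [-0.4, -0.0, -0.2]
finger_gap: 0.0302
```

Emit:
servo_tool([
  {"dp":[-0.01,0.0,-0.02],"delta_rot":[0,0,0]},
  {"dp":[-0.01,0.0,-0.05],"delta_rot":[0,0,0]},
  {"dp":[-0.02,0.0,-0.08],"delta_rot":[0,0,0]},
  {"dp":[-0.05,-0.01,-0.085],"delta_rot":[0,0,2]},
  {"dp":[-0.085,-0.022,-0.085],"delta_rot":[0,0,4]},
])

```text
clock: 14.55
tcp_pos: [0.5084, 0.1439, 0.0599]
tcp_rot: [0.002, 0.672, 0.74, 0.003]
wrist_force: [0.5, 0.2, 0.2]
finger_gap: 0.0299
```

Run:
```python
from h import *
s,y=line((.465,-.194),(.537,.233)); target([*s,0.055],y)
```

```text
yaw 80.43 start [ 0.4559 -0.2482] end tcp [0.533 0.209] push len 0.4637
t 14.55 tcp [0.5084 0.1439 0.0599] gap 0.0299 F [0.5 0.2 0.2]
dp [-0.3853 -0.0898  0.0041] rot [ 0.38 -0.09 15.05]
```

Emit:
servo_tool([
  {"dp":[-0.385,-0.09,0.0],"delta_rot":[0,0,15]},
  {"dp":[-0.385,-0.09,0.0],"delta_rot":[0,0,15]},
  {"dp":[-0.385,-0.09,0.0],"delta_rot":[0,0,15]},
  {"dp":[-0.385,-0.09,0.0],"delta_rot":[0,0,15]},
  {"dp":[-0.385,-0.09,0.0],"delta_rot":[0,0,15]},
])

```text
clock: 14.97
tcp_pos: [0.4766, -0.0651, 0.0563]
tcp_rot: [0.0, 0.764, 0.646, 0.0]
wrist_force: [1.0, -0.0, -0.8]
finger_gap: 0.0307
```

Run:
```python
from h import *
c=read_camera("top")
for b in caps(c):
    r=b[2]-[.5335,.246]; print(b[0].round(1),b[1],b[2].round(4),"own",.991*r[0]-.13*r[1],.13*r[0]+.991*r[1])
s,y=line((.465,-.194),(.537,.233)); target([*s,0.055],y)
```

```text
[157.  209.6] 289 [0.5794 0.2603] own 0.043652603821797205 0.020155028092267126
[146.7 242. ] 313 [0.506  0.2832] own -0.032088072798679715 0.03329965618161357
[357.3 255.2] 269 [ 0.4654 -0.1944] own -0.010201515427339311 -0.4453058046239625
yaw 80.43 start [ 0.4559 -0.2482] end tcp [0.533 0.209] push len 0.4637
t 15.0167 tcp [ 0.4758 -0.0723  0.0565] gap 0.0298 F [ 0.3 -4.1  0.5]
dp [-0.1767  0.0102  0.0023] rot [ 0.04  0.26 -0.2 ]
```

Emit:
servo_tool([
  {"dp":[-0.038,0.002,0.0],"delta_rot":[0,0,0]},
  {"dp":[-0.078,0.004,0.0],"delta_rot":[0,0,0]},
  {"dp":[-0.118,0.006,0.0],"delta_rot":[0,0,0]},
  {"dp":[-0.155,0.009,0.0],"delta_rot":[0,0,0]},
  {"dp":[-0.172,0.01,0.0],"delta_rot":[0,0,0]},
])

```text
clock: 15.43
tcp_pos: [0.4577, -0.2384, 0.0565]
tcp_rot: [0.001, 0.764, 0.645, -0.0]
wrist_force: [0.2, -0.1, 0.8]
finger_gap: 0.0298
```

Run:
```python
from h import *
s,y=line((.465,-.194),(.537,.233)); target([*s,-.029],y)
```

```text
yaw 80.43 start [ 0.4559 -0.2482] end tcp [0.533 0.209] push len 0.4637
t 15.4333 tcp [ 0.4577 -0.2384  0.0565] gap 0.0298 F [ 0.2 -0.1  0.8]
dp [-0.0098 -0.0002  0.0855] rot [ 0.04  0.1  -0.14]
```

Emit:
servo_tool([
  {"dp":[-0.004,0.0,0.0],"delta_rot":[0,0,0]},
  {"dp":[-0.004,0.0,0.01],"delta_rot":[0,0,0]},
  {"dp":[-0.004,0.0,0.03],"delta_rot":[0,0,0]},
  {"dp":[-0.004,0.0,0.04],"delta_rot":[0,0,0]},
  {"dp":[-0.004,0.0,0.04],"delta_rot":[0,0,0]},
])

```text
clock: 15.85
tcp_pos: [0.4557, -0.235, 0.0125]
tcp_rot: [-0.003, 0.763, 0.646, -0.001]
wrist_force: [-1.1, 1.2, -0.6]
finger_gap: 0.0301
```

Run:
```python
from h import *
c=read_camera("wrist"); cv2.imwrite("pics/w14.png",c["color"][:,:,::-1])
s,y=line((.465,-.194),(.537,.233)); target([*s,-.029],y)
```

```text
yaw 80.43 start [ 0.4559 -0.2482] end tcp [0.533 0.209] push len 0.4637
t 15.9 tcp [ 0.4565 -0.2356  0.0141] gap 0.0301 F [-0.3  0.4  0.3]
dp [-0.0127  0.0016  0.043 ] rot [-0.23 -0.11  0.09]
```

View pics/w14.png

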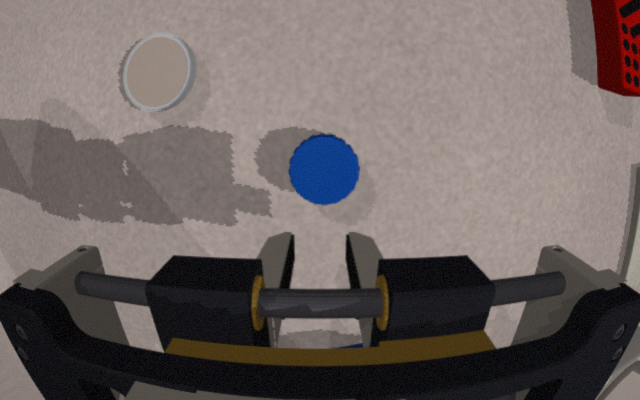

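Cap C is at px (324,169), about 2 mm right of the midline. The dish at (157,72) is clear. I'm lowering a little further back and then pushing.

Emit:
servo_tool([
  {"dp":[-0.012,0.001,0.01],"delta_rot":[0,0,0]},
  {"dp":[-0.012,0.001,0.025],"delta_rot":[0,0,0]},
  {"dp":[-0.012,0.001,0.042],"delta_rot":[0,0,0]},
  {"dp":[-0.012,0.001,0.042],"delta_rot":[0,0,0]},
])

```text
clock: 16.23
tcp_pos: [0.4555, -0.248, -0.0282]
tcp_rot: [-0.002, 0.763, 0.646, -0.001]
wrist_force: [-2.1, 0.2, 0.2]
finger_gap: 0.0299
```

Run:
```python
from h import *
s,y=line((.465,-.194),(.537,.233)); target([.533,.209,-.029],y)
```

```text
yaw 80.43 start [ 0.4559 -0.2482] end tcp [0.533 0.209] push len 0.4637
t 16.2333 tcp [ 0.4555 -0.248  -0.0282] gap 0.0299 F [-2.1  0.2  0.2]
dp [0.4635 0.0009 0.0016] rot [-0.21 -0.1   0.06]
```

Emit:
servo_tool([
  {"dp":[0.01,0.0,0.002],"delta_rot":[0,0,0]},
  {"dp":[0.02,0.0,0.002],"delta_rot":[0,0,0]},
  {"dp":[0.03,0.0,0.002],"delta_rot":[0,0,0]},
  {"dp":[0.042,0.0,0.002],"delta_rot":[0,0,0]},
  {"dp":[0.055,0.0,0.002],"delta_rot":[0,0,0]},
])

```text
clock: 16.65
tcp_pos: [0.4671, -0.1945, -0.0269]
tcp_rot: [0.001, 0.763, 0.646, 0.0]
wrist_force: [0.1, -0.3, 0.2]
finger_gap: 0.0297
```

Emit:
servo_tool([
  {"dp":[0.014,0.0,0.0],"delta_rot":[0,0,0]},
  {"dp":[0.029,0.0,0.0],"delta_rot":[0,0,0]},
  {"dp":[0.044,0.0,0.0],"delta_rot":[0,0,0]},
  {"dp":[0.059,0.0,0.0],"delta_rot":[0,0,0]},
  {"dp":[0.074,0.0,0.0],"delta_rot":[0,0,0]},
])

```text
clock: 17.07
tcp_pos: [0.4791, -0.1209, -0.0272]
tcp_rot: [0.0, 0.763, 0.646, 0.0]
wrist_force: [0.5, -2.3, 0.6]
finger_gap: 0.0301
```

Run:
```python
from h import *
c=read_camera("wrist"); cv2.imwrite("pics/w15.png",c["color"][:,:,::-1])
s,y=line((.465,-.194),(.537,.233)); target([.533,.209,-.029],y)
```

```text
yaw 80.43 start [ 0.4559 -0.2482] end tcp [0.533 0.209] push len 0.4637
t 17.1167 tcp [ 0.4792 -0.1187 -0.0274] gap 0.0302 F [-0.1  2.6 -0.5]
dp [ 0.3321 -0.001   0.002 ] rot [ 0.03 -0.07  0.07]
```

View pics/w15.png

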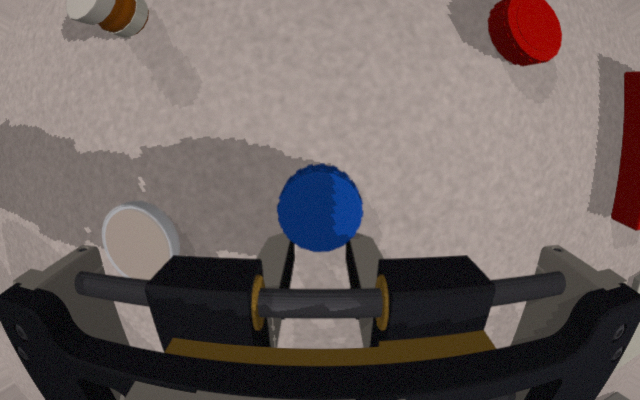

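Cap C is seated at px (320,207), with the dish and vial clear on the left and the red cap on the right. I'm continuing.

Emit:
servo_tool([
  {"dp":[0.014,0.0,0.001],"delta_rot":[0,0,0]},
  {"dp":[0.029,0.0,0.0015],"delta_rot":[0,0,0]},
  {"dp":[0.044,0.0,0.0015],"delta_rot":[0,0,0]},
  {"dp":[0.059,0.0,0.0015],"delta_rot":[0,0,0]},
  {"dp":[0.074,0.0,0.0015],"delta_rot":[0,0,0]},
])

```text
clock: 17.53
tcp_pos: [0.4911, -0.0483, -0.0289]
tcp_rot: [0.0, 0.763, 0.646, 0.0]
wrist_force: [1.6, -0.3, -0.5]
finger_gap: 0.0304
```

Emit:
servo_tool([
  {"dp":[0.015,0.0,0.0],"delta_rot":[0,0,0]},
  {"dp":[0.03,0.0,0.0],"delta_rot":[0,0,0]},
  {"dp":[0.045,0.0,0.0],"delta_rot":[0,0,0]},
  {"dp":[0.06,0.0,0.0],"delta_rot":[0,0,0]},
  {"dp":[0.075,0.0,0.0],"delta_rot":[0,0,0]},
])

```text
clock: 17.95
tcp_pos: [0.5034, 0.0258, -0.0289]
tcp_rot: [0.0, 0.763, 0.646, 0.0]
wrist_force: [0.4, 0.4, -0.3]
finger_gap: 0.0299
```

Emit:
servo_tool([
  {"dp":[0.015,0.0,0.0],"delta_rot":[0,0,0]},
  {"dp":[0.03,0.0,0.0],"delta_rot":[0,0,0]},
  {"dp":[0.045,0.0,0.0],"delta_rot":[0,0,0]},
  {"dp":[0.06,0.0,0.0],"delta_rot":[0,0,0]},
  {"dp":[0.075,0.0,0.0],"delta_rot":[0,0,0]},
])

```text
clock: 18.37
tcp_pos: [0.5158, 0.0997, -0.0289]
tcp_rot: [0.0, 0.763, 0.646, 0.0]
wrist_force: [-0.9, -0.4, 0.3]
finger_gap: 0.0297
```

Run:
```python
from h import *
c=read_camera("wrist"); cv2.imwrite("pics/w16.png",c["color"][:,:,::-1])
s,y=line((.465,-.194),(.537,.233)); target([.533,.209,-.029],y)
```

```text
yaw 80.43 start [ 0.4559 -0.2482] end tcp [0.533 0.209] push len 0.4637
t 18.4167 tcp [ 0.5161  0.102  -0.0287] gap 0.0303 F [-1.1  1.7  0. ]
dp [ 0.1083 -0.001   0.0005] rot [ 0.06 -0.09  0.07]
```

View pics/w16.png

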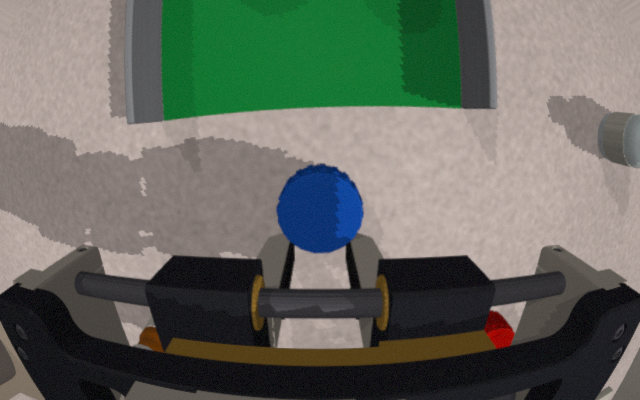

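Cap C is at px (320,207), about 45 mm short of the opening and aimed at its middle. Pushing it in.

Emit:
servo_tool([
  {"dp":[0.014,0.0,0.0],"delta_rot":[0,0,0]},
  {"dp":[0.029,0.0,0.0],"delta_rot":[0,0,0]},
  {"dp":[0.044,0.0,0.0],"delta_rot":[0,0,0]},
  {"dp":[0.058,0.0,0.0],"delta_rot":[0,0,0]},
  {"dp":[0.07,0.0,0.0],"delta_rot":[0,0,0]},
])

```text
clock: 18.83
tcp_pos: [0.5274, 0.1686, -0.0291]
tcp_rot: [0.0, 0.763, 0.646, 0.0]
wrist_force: [-0.0, -0.5, 0.4]
finger_gap: 0.0301
```

Emit:
servo_tool([
  {"dp":[0.01,0.0,0.0],"delta_rot":[0,0,0]},
  {"dp":[0.017,0.0,0.0],"delta_rot":[0,0,0]},
  {"dp":[0.022,0.0,0.0],"delta_rot":[0,0,0]},
  {"dp":[0.025,0.0,0.0],"delta_rot":[0,0,0]},
  {"dp":[0.025,0.0,0.0],"delta_rot":[0,0,0]},
])

```text
clock: 19.25
tcp_pos: [0.5316, 0.1923, -0.0294]
tcp_rot: [-0.0, 0.763, 0.646, -0.0]
wrist_force: [-0.2, -0.3, 0.5]
finger_gap: 0.0297
```

Run:
```python
from h import *
c=read_camera("wrist"); cv2.imwrite("pics/w17.png",c["color"][:,:,::-1])
s,y=line((.465,-.194),(.537,.233)); target([.533,.209,-.029],y)
ray,o=fray(c,(320,207)); print("cap", o+ray*(.025-o[2])/ray[2])
```

```text
yaw 80.43 start [ 0.4559 -0.2482] end tcp [0.533 0.209] push len 0.4637
t 19.3 tcp [ 0.5314  0.1919 -0.0295] gap 0.0298 F [ 0.3  0.1 -0.6]
dp [ 0.0171 -0.0013 -0.0005] rot [-0.01  0.01  0.01]
cap [0.53672224 0.22032092 0.025     ]
```

View pics/w17.png

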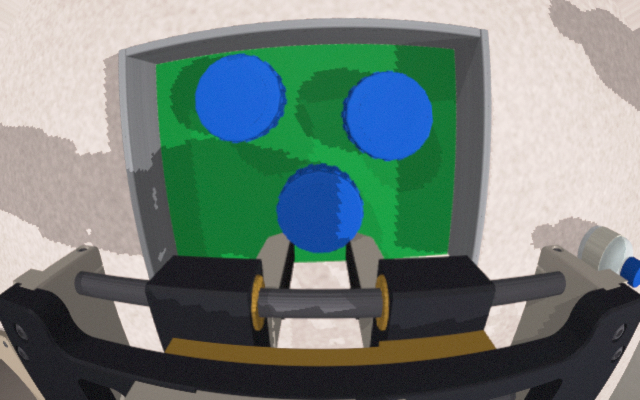

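All three caps are in the bay: A at px (240,98), B at (388,115) and C at (320,207). I'm nudging C 8 mm deeper, then retreating up and away for a final check.

Emit:
servo_tool([
  {"dp":[0.004,0.0,0.0],"delta_rot":[0,0,0]},
  {"dp":[0.007,0.0,0.0],"delta_rot":[0,0,0]},
  {"dp":[0.008,0.0,0.0],"delta_rot":[0,0,0]},
  {"dp":[0.0,0.0,0.0],"delta_rot":[0,0,0]},
  {"dp":[-0.015,0.0,0.0],"delta_rot":[0,0,0]},
])

```text
clock: 19.72
tcp_pos: [0.5291, 0.1774, -0.0293]
tcp_rot: [0.0, 0.763, 0.646, 0.0]
wrist_force: [-0.1, -0.3, -0.1]
finger_gap: 0.0304
```

Emit:
servo_tool([
  {"dp":[-0.01,0.0,-0.02],"delta_rot":[0,0,0]},
  {"dp":[-0.01,0.0,-0.05],"delta_rot":[0,0,0]},
  {"dp":[-0.02,0.0,-0.09],"delta_rot":[0,0,0]},
  {"dp":[-0.05,0.0,-0.12],"delta_rot":[0,0,0]},
  {"dp":[-0.09,0.0,-0.12],"delta_rot":[0,0,0]},
])

```text
clock: 20.13
tcp_pos: [0.5184, 0.0884, 0.0983]
tcp_rot: [0.003, 0.763, 0.647, 0.005]
wrist_force: [1.5, -0.5, 0.7]
finger_gap: 0.0301
```

Emit:
servo_tool([
  {"dp":[-0.04,0.0,0.0],"delta_rot":[0,0,0]},
  {"dp":[-0.08,0.0,0.0],"delta_rot":[0,0,0]},
  {"dp":[-0.1,0.0,0.0],"delta_rot":[0,0,0]},
  {"dp":[-0.1,0.0,0.0],"delta_rot":[0,0,0]},
  {"dp":[-0.1,0.0,0.0],"delta_rot":[0,0,0]},
])

```text
clock: 20.55
tcp_pos: [0.4968, -0.012, 0.0906]
tcp_rot: [0.0, 0.765, 0.644, 0.0]
wrist_force: [-0.1, -0.2, -0.9]
finger_gap: 0.0304
```

Run:
```python
from h import *
for n in ["top","scene"]:
    c=read_camera(n); cv2.imwrite(f"pics/{n}9.png",c["color"][:,:,::-1])
    for b in caps(c):
        r=b[2]-[.5335,.246]; print(n,b[0].round(1),b[1],b[2].round(4),"own",(.991*r[0]-.13*r[1]).round(4),(.13*r[0]+.991*r[1]).round(4))
    for b,s in blobs(c["color"],(0,150,60),(8,255,255))[0]: print(n,"red",b.round(1),s[4],unproj(c,b,.02)[:2].round(4))
s=state();print(s["clock"],s["tcp_pos"],s["wrist_force"])
```

```text
top [156.9 209.6] 291 [0.5795 0.2606] own 0.0437 0.0204
top [168.8 227. ] 160 [0.5389 0.2329] own 0.0071 -0.0123
top [146.6 242. ] 307 [0.506  0.2834] own -0.0321 0.0335
top red [134.2  62.1] 176 [0.9302 0.3175]
top red [309.6 125.1] 966 [ 0.7681 -0.0933]
top red [272.6 183.7] 205 [ 0.633  -0.0053]
top red [553.1 330.1] 6571 [ 0.2904 -0.6233]
scene [265.9 159. ] 432 [ 0.4819 -0.3941] own 0.032 -0.6411
scene [468.8 284.1] 800 [0.567  0.2457] own 0.0332 0.004
scene [498.1 277.6] 398 [0.5138 0.2842] own -0.0245 0.0352
scene [370.5 306.6] 103 [0.7348 0.1256] own 0.2151 -0.0931
scene red [233.6  84.9] 66 [ 0.1732 -0.8687]
scene red [256.8 114. ] 3578 [ 0.2948 -0.6201]
scene red [273.3 265.7] 1355 [ 0.7716 -0.0886]
scene red [346.8 248.6] 343 [ 0.6354 -0.0009]
scene red [407.2 375.9] 534 [0.8147 0.2488]
20.65 [ 0.49720312 -0.01016774  0.09055248] [-0.34681662  0.97524831 -0.1459947 ]
```

View pics/top9.png

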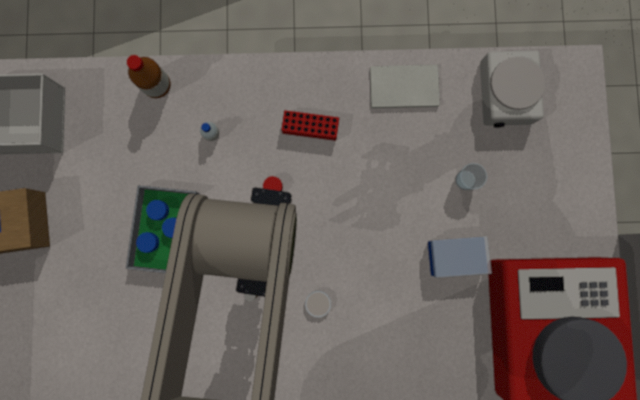

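View pics/scene9.png

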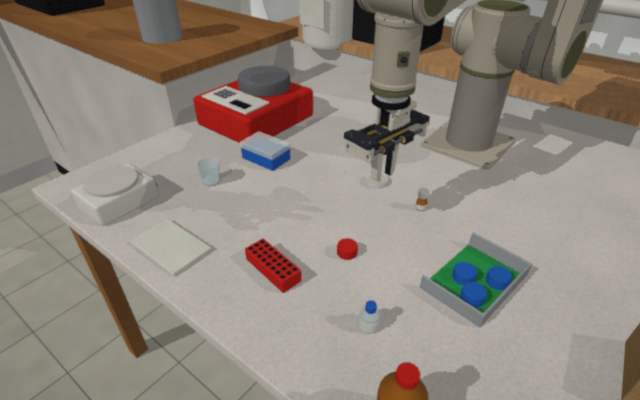

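Emit:
servo_tool([
  {"dp":[-0.04,0.0,0.0],"delta_rot":[0,0,0]},
  {"dp":[-0.08,0.0,0.0],"delta_rot":[0,0,0]},
  {"dp":[-0.1,0.0,0.0],"delta_rot":[0,0,0]},
  {"dp":[-0.1,0.0,0.0],"delta_rot":[0,0,0]},
  {"dp":[-0.1,0.0,0.0],"delta_rot":[0,0,0]},
])

```text
clock: 21.07
tcp_pos: [0.4809, -0.1085, 0.0905]
tcp_rot: [-0.0, 0.764, 0.645, 0.0]
wrist_force: [-0.9, 0.7, 0.4]
finger_gap: 0.03
```

Run:
```python
from h import *
a=dict(np.load("top0.npz"))["color"].astype(int)
c=read_camera("top"); cv2.imwrite("pics/top10.png",c["color"][:,:,::-1])
for b in caps(c):
    r=b[2]-[.5335,.246]; print(b[0].round(1),b[1],b[2].round(4),"own",(.991*r[0]-.13*r[1]).round(4),(.13*r[0]+.991*r[1]).round(4))
for b,s in blobs(c["color"],(0,150,60),(8,255,255))[0]: print("red",b.round(1),s[4])
s=state();print(s["clock"],s["tcp_pos"],s["wrist_force"])
```

```text
[156.9 209.6] 291 [0.5795 0.2605] own 0.0437 0.0204
[172.5 227.4] 291 [0.5379 0.2244] own 0.0072 -0.0208
[146.7 242.1] 309 [0.5059 0.2831] own -0.0322 0.0332
red [134.   62.2] 175
red [309.8 125.2] 970
red [272.3 185.7] 276
red [552.2 330.8] 6698
21.1167 [ 0.48101234 -0.10774657  0.09047359] [-0.70236621  0.14389298  0.63175799]
```

View pics/top10.png

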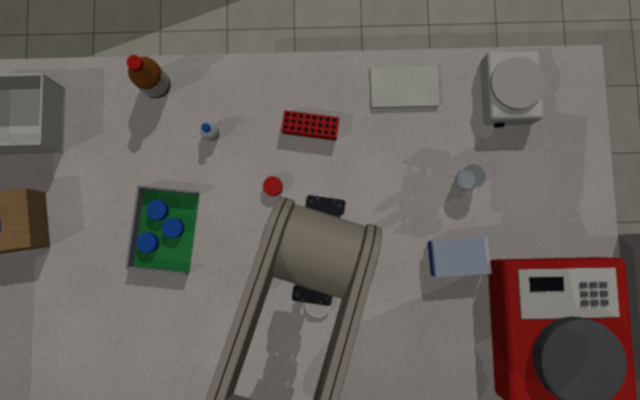

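In the clear top view all three caps lie inside the bay, at px (157,210), (173,227) and (147,242). The red cap is still at its starting pixel, (272,186). Handing in.

```bash
python3 -c "
from rig import sign_off
print(sign_off())"
```

```text
the job is handed in; nothing more can be done
None
```

I slid all three blue caps along the bench into the bay, each nested between the two part-closed finger tips (30 mm gap). I handed the job in at about 21 s, with the gripper raised clear of everything. `sign_off` gives no verdict.

**Last checks (top camera):** positions are in the bay's own frame, where a cap's y must be at least −45 mm.

| Cap | x (mm) | y (mm) |
|---|---|---|
| cap_a | −32 | +33 |
| cap_b | +44 | +20 |
| cap_c | +7 | −21 |

- **Caps:** all three looked flat in the top and scene views, and their positions repeated from one picture to the next.
- **Red cap and rack:** they were within about half a pixel of their starting positions.
- **Other items:** I judged the vial, dish, tip box, beaker and bottle by eye only, and they looked unmoved. In the last top view the arm hid the vial and partly covered the dish. In the last scene view the vial was clear, but the gripper stood in front of the dish.

**What disagreed:** the finger ends sat about 37 mm above the reported TCP, not at it. My first pass therefore went over cap_b without touching it. I then lowered the tool in steps, watching the force, to a reported z of about −29 mm, which put the tips 6–10 mm above the bench. No contact force showed at any point.

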